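# Clear bottle and tin, seat the specimen holder, put them back

### The job

The specimen holder stands at the back of the white caddy, boxed in by the brown bottle and the metal tin: first set both of these upright on the dark blue cloth mat, then lift the holder out and lower it fully home, upright, into the steel cup in the middle of the microscope stage plate. Only once the holder is seated, put the bottle back upright in the middle of the round pad and the tin back upright in the middle of the square pad. Do not knock anything over, and leave the dish, the vial and the tweezers where they are.

Things in the scene. Friction and masses are not known exactly. Their poses are not given: they have to be found in the camera images.
- holder_mid (a point): Specimen holder, loose, 0.18 kg, 81 mm tall: domed steel foot (flat underside 22 mm wide, 38 mm at 18 mm up), dark flange 48 mm wide (20 to 26 mm up), round post 20 mm wide (26 to 68 mm up: grip here), small jaws on top. Point: on the axis, 40 mm above the underside; z upright. Starts on the caddy floor (8 mm above bench), about 53 mm behind the row of pads, in their +x direction
- seat (a point): Steel cup in the middle of the fixed white stage plate (140 x 140 x 12 mm). Point: centre of the cup's inner floor, 18 mm above bench; z up. Inside is a cone, 28 mm wide at the floor, 44 mm at the mouth 18 mm higher; rim 52 mm outside. The holder's foot drops in with 2 to 3 mm of play, centres itself and stands with its flat underside on the inner floor
- bottle_mid (a point): Brown glass bottle, loose, about 0.22 kg, 125 mm tall: round body 48 mm wide up to 80 mm, then a neck, then a white cap 36 mm wide from 99 to 125 mm above the underside (good to grip). Point: on the axis, 62.5 mm above the underside; z upright. Starts standing on the round pad
- tin_mid (a point): Plain square metal tin, loose, about 0.20 kg, 115 mm tall, 46 x 46 mm; lid 48 x 48 mm from 85 to 115 mm above the underside (good to grip). Point: on the axis, 57.5 mm above the underside; x, y square to its faces, z upright. Starts standing on the square pad
- round_pad: Round black rubber pad, 68 mm wide, 3 mm thick, fixed on the caddy floor (its top 11 mm above bench): the bottle's place. Origin: centre of its underside; x to the back of the caddy, y along the row of two pads. Pad centres are 84 mm apart, either way round
- square_pad: Square black rubber pad, 68 x 68 x 3 mm, fixed on the caddy floor (its top 11 mm above bench): the tin's place. Origin and axes as the round pad's. The caddy is a fixed white tray 160 x 200 mm without sides; only at its back, some 54 mm behind the holder's axis, is a rail whose top is 38 mm above bench
- mat: Side area: dark blue cloth mat, fixed, 110 mm (x) by 210 mm (y), 3 mm thick. Origin: centre of its underside. Bottle and tin fit side by side along y, 100 mm apart
- dish: Bystander: shallow white dish, 84 mm wide, 16 mm high, loose on the bench beyond the work. Origin: centre of its underside
- vial: Bystander: small glass vial with red cap, 40 mm wide, 70 mm tall, loose on the bench beyond the work. Origin: centre of its underside
- tweezers: Bystander: tweezers lying flat, 110 mm long, 12 mm wide, 6 mm high, loose on the bench beyond the work. Origin: centre of the underside, x along the length

How it is judged:
By the outcome, as a careful person would: the job done as asked, in the order asked, and still so for the second after the job is handed in, with the robot touching nothing.
It also fails if it takes over 115 s, if anything falls off the work surface, if the arm or the gripper's body presses on something with over 40 N, if the wrist force passes 120 N, or if a joint passes its speed limit or range.

### The arm

A 7-joint arm with a two-finger parallel gripper is mounted at the origin on the work surface. World frame = base frame: x ahead of the robot, y to its left, z up, the work surface at z = 0. Lengths are in m, angles in rad, forces in N, time in s.
With the tool pointing down it reaches from about 0.4 to 0.85 m from the base axis. Payload 4.5 kg.
Tool frame: the origin (TCP) lies on the centre line of the jaws, within the pads' length; the fingertips stand 14 mm ahead of it and the grasp point (between the pads) lies 5 mm behind it (nose_length is the distance from the TCP to the fingertips, in m); x points along the fingers, y is the direction in which the jaws open and shut, and the axes are right-handed (so a half turn about x gives the same grasp; the last joint's range is limited). The gripper opens to 88 mm and grips with 3 to 60 N. Pads are 18 mm wide; open, the fingers measure 123 mm over their backs; the gripper's body (75 mm by 187 mm) begins 45 mm behind the grasp point.
Start: joints at [-1.208, 0.689, -0.195, 1.565, 0.157, 0.902, -0.215], TCP at [0.202, 0.592, 0.226] pointing down, gripper open.
Joint ranges: [-3.01, 3.01], [-0.46, 2.08], [-1.47, 1.51], [0.13, 2.56], [-1, 4.14], [0.04, 2.09], [-2.66, 2.66]. Speed limits (rad/s): [2.57, 2.57, 3.14, 3.14, 3.14, 3.14, 3.14].

### API

Orientations are given as a unit quaternion [x, y, z, w].
In Python, from plant import get_state, snapshot, camera_params, finish_job, boxes_of, silhouettes, spot_point, nose_length gives the robot as it stands.
- The arm moves only by the tool apply_moves, never from a script. Its arguments are lists of equal length, an entry for each row: "delta_pos": the shift along the tool's x, y, z in cm, a list of three; "yaw": the turn about the tool's x in rad; "gripper": the opening in per cent of the stroke, from 0 (shut) to 100 (fully open). A call has 1 to 10 rows; each row is the pose to reach, as a shift and turn from the pose measured when the call began, along the tool's axes at that moment; what a row does not reach only later rows make up. A row lasts 1/12 s, in which the tool goes at most 41.7 mm and 7.16 degrees, less where a joint would pass 70% of its speed; a pose out of reach is approached as far as the arm can. A call with a gripper value outside its range is refused whole. The fingers move at their own pace and stop on an object; "force" is the grip in N (left out, the last holds). Time passes only in rows, so rows that repeat a pose let the fingers close. It gives the time, the measured TCP pose, the force and the opening at its end, in the units of the state.
- get_state(): the state, without advancing time (a new reading comes with each control period).
- snapshot(name): name is "scene" or "top"; returns the picture (384x512x3 uint8, red, green, blue); there is no depth.
- camera_params(name): a dict with "fovy" (degrees; the focal length in pixels is half the picture's height over the tangent of half this angle, whatever the lens; pixels are square), "cx", "cy" (the principal point, pixels), "dist" ([k1, k2, p1, p2, k3] as OpenCV has them; the pictures are not rectified), "position" and "orientation" of the camera in the world. Camera axes: x right, y down, z forward; pixel columns grow to the right and rows downward; lengths in m; the calibration is good to about 2 mm. A picture is of the moment at which its call begins. camera_params takes no time and is no camera call.
- finish_job(): hands the job in, once; it reports no verdict.
Trained networks look in the newest picture that a camera, given by its name, has taken for a name from the list of things; names that differ only in an ending like _2 or _b are one class to them, and where a whole thing is asked for, a point or a joint stands for the part that bears it (a point fixed in the world has none). Each returns a list of dicts, best first, with "score" (0 to 1); they miss things now and then, are a little off and sometimes report something else, mostly with a low value. They report only what shows in the picture. A call takes as long as a camera call.
- boxes_of(thing, camera): "bbox" ([left, top, width, height] in pixels, round what is visible of it).
- silhouettes(thing, camera): "mask" (384x512 bool, what is visible of it) and "bbox" ([left, top, width, height] in pixels, round what is visible of it).
- spot_point(thing, camera): "pixel" ([column, row] in pixels: a listed point, or the origin of a listed thing).
The state is a dict: "clock": time; "q": joint angles; "qd": joint speeds; "joint_torque": joint torques, N m; "tool_pos": TCP position; "eef_rot": TCP orientation; "contact_force": force on the tool from outside, world axes, zero at the start; "moment": the same for the moment, N m; "opening": opening from 0.0 (shut) to 1.0 (fully open).
Only numpy, scipy, OpenCV 4.12 (cv2) and the standard library are available. Lean on these libraries where they do the work, as an engineer would, in place of code of your own. Each camera call takes 0.05 s, during which the arm holds its last target.

## Working session

There is one attempt and no reset: what is moved stays moved. The work goes in short steps, Python scripts to look and compute and a tool call to move; the robot and the scene stay as the last step left them, time stands still between calls to the robot, and variables do not carry over. Pictures are saved under pics/ and viewed, and the job is handed in when it is done.

Besides the shell and the picture viewer there is one more tool, called after "Emit:" as name(argument=value, ...) on one line, values as JSON. apply_moves: Moves the arm, as the interface text tells. Its arguments: {"type":"object","properties":{"delta_pos":{"type":"array"},"yaw":{"type":"array"},"gripper":{"type":"array"},"force":{"type":"number"}},"required":["delta_pos","yaw","gripper"]}

```bash
ls; mkdir -p pics
python3 - <<'E'
from plant import *
import cv2
s=get_state()
for k in s: print(k,s[k])
print(nose_length() if callable(nose_length) else nose_length)
for n in("scene","top"):
    im=snapshot(n); cv2.imwrite(f"pics/{n}0.png",cv2.resize(im[:,:,::-1],(768,576)))
    print(n,camera_params(n))
    for t in ["holder_mid","seat","bottle_mid","tin_mid","round_pad","square_pad","mat","dish","vial","tweezers"]:
        r=spot_point(t,n); print(t,[(d["pixel"],d["score"]) for d in r][:3])
E
```

```text
pics
clock 0.0
q [-1.20818896  0.68998228 -0.1945441   1.56631864  0.15727811  0.90248151
 -0.21509009]
qd [-7.29818566e-04  8.53505075e-05  1.45879790e-03  1.98939888e-04
 -2.08360169e-05 -1.88535792e-04  3.42196433e-04]
joint_torque [ 3.70108964e-04 -5.27562296e+01 -1.26681089e+00 -1.53421694e+01
 -5.26150223e-02  6.70233960e-03  1.92916759e-04]
tool_pos [0.20164075 0.59090357 0.22531863]
eef_rot [ 0.11506072  0.69764987 -0.1163248   0.69750572]
contact_force [ 0.13789997  0.15264416 -0.37614654]
moment [-0.00672747  0.02007206 -0.03256306]
opening 1.0003147926087677
0.014
scene {'fovy': 56.00776411678175, 'cx': 252.0710908369501, 'cy': 189.81404413086617, 'dist': array([-0.03346553,  0.        ,  0.        ,  0.        ,  0.        ]), 'position': array([1.24214814, 0.10740236, 0.52187917]), 'orientation': array([ 0.56517744,  0.6775968 , -0.36854092, -0.29259977])}
holder_mid [([250.1, 171.8], 0.69), ([260.2, 200.2], 0.68)]
seat [([161.2, 179.6], 0.59)]
bottle_mid [([251.4, 174.8], 0.57)]
tin_mid [([290.7, 181.9], 0.87), ([160.2, 180.5], 0.3)]
round_pad [([260.2, 204.0], 0.67), (
[... 363 characters left out ...]
dist': array([-0.12205497,  0.        ,  0.        ,  0.        ,  0.        ]), 'position': array([ 5.53827633e-01, -7.75281657e-04,  1.13515300e+00]), 'orientation': array([-0.69970444,  0.71415493, -0.01556011,  0.01242216])}
holder_mid [([257.0, 195.4], 0.61)]
seat [([266.9, 221.8], 0.67), ([375.4, 226.5], 0.61)]
bottle_mid [([270.1, 221.2], 0.6)]
tin_mid [([232.5, 218.1], 0.82)]
round_pad [([268.6, 220.6], 0.49)]
square_pad [([235.6, 219.0], 0.68), ([243.2, 125.0], 0.38)]
mat [([129.9, 250.7], 0.87), ([244.6, 128.7], 0.38)]
dish [([243.3, 125.5], 0.93)]
vial [([179.6, 123.2], 0.84), ([273.6, 221.6], 0.33), ([242.5, 124.7], 0.18)]
tweezers [([338.2, 127.2], 0.71), ([178.6, 124.1], 0.48)]
```

View pics/scene0.png

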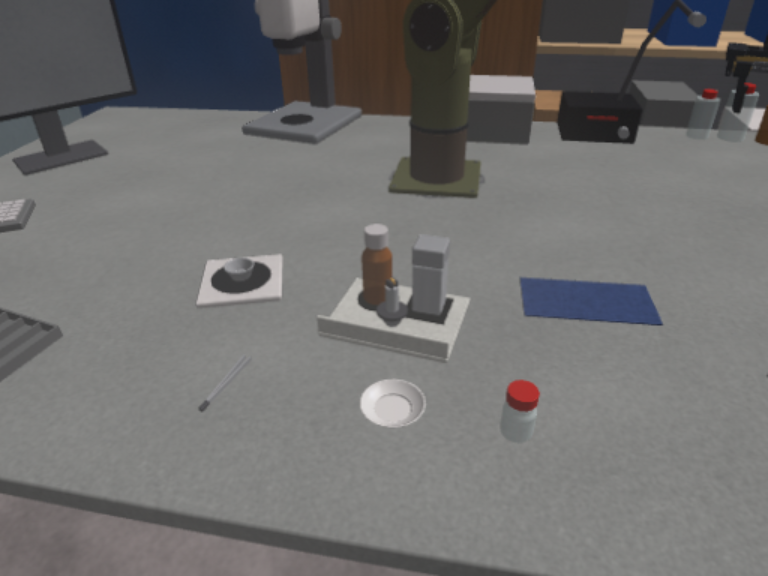

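View pics/top0.png

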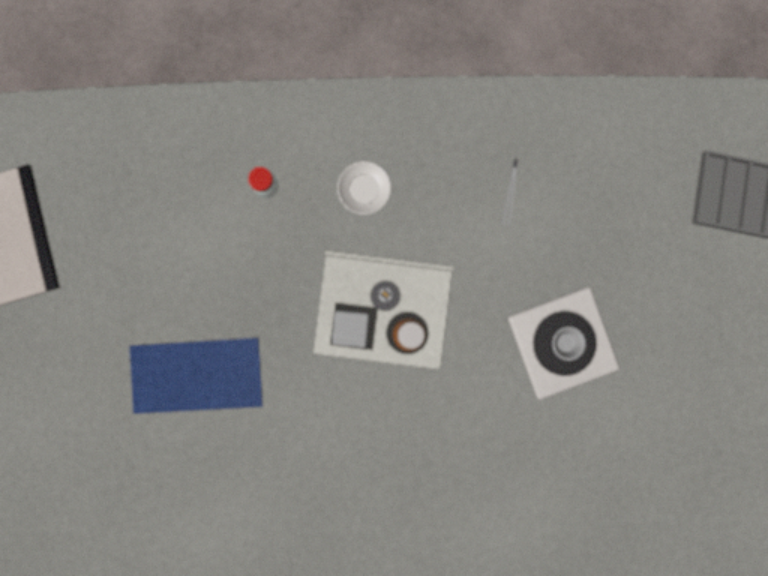

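The pictures show the caddy with the rail on its far (+x) side. In the top view (768 wide) the holder is at (385,295), the tin at (349,327), the bottle at (410,334), the cup at (568,343) and the mat at (196,375). Next I'll measure these more closely.

```bash
cat > h.py <<'E'
import numpy as np, cv2
from scipy.spatial.transform import Rotation as R
from plant import *
def cam(n):
    c=camera_params(n); f=192/np.tan(np.radians(c["fovy"])/2)
    K=np.array([[f,0,c["cx"]],[0,f,c["cy"]],[0,0,1]]); return K,np.array(c["dist"],float),np.array(c["position"]),R.from_quat(c["orientation"]).as_matrix()
def onz(n,px,z):
    K,d,p,Rm=cam(n); u=cv2.undistortPoints(np.array(px,float).reshape(-1,1,2),K,d).reshape(-1,2)
    r=np.c_[u,np.ones(len(u))]@Rm.T
    return p+r*((z-p[2])/r[:,2])[:,None]
def proj(n,P):
    K,d,p,Rm=cam(n); X=(np.atleast_2d(P)-p)@Rm
    return cv2.projectPoints(X,np.zeros(3),np.zeros(3),K,d)[0].reshape(-1,2)
def tri(a,b):
    # a,b: (cam,pixel)
    A=[];B=[]
    for n,px in (a,b):
        K,d,p,Rm=cam(n); u=cv2.undistortPoints(np.array(px,float).reshape(1,1,2),K,d).ravel()
        r=Rm@np.r_[u,1]; r/=np.linalg.norm(r); M=np.eye(3)-np.outer(r,r); A.append(M);B.append(M@p)
    return np.linalg.solve(sum(A),sum(B))
E
python3 - <<'E'
from h import *
for n in("scene","top"):
    im=snapshot(n); np.save(f"{n}.npy",im)
    for t in ["holder_mid","bottle_mid","tin_mid","mat","round_pad","square_pad"]:
        r=silhouettes(t,n)
        for d in r[:2]:
            m=d["mask"].astype(np.uint8); ys,xs=np.nonzero(m)
            rc=cv2.minAreaRect(np.c_[xs,ys].astype(np.float32))
            print(n,t,d["score"],d["bbox"],m.sum(),np.round([xs.mean(),ys.mean()],1),rc)
im=np.load("top.npy")[:,:,::-1]
c=im[160:250,200:310]; cv2.imwrite("pics/c1.png",cv2.resize(c,None,fx=7,fy=6.6,interpolation=cv2.INTER_CUBIC)[:600])
c=im[185:275,325:425]; cv2.imwrite("pics/c2.png",cv2.resize(c,None,fx=6,fy=6,interpolation=cv2.INTER_CUBIC))
for nm,px,z in [("mat",[129.9,250.7],.003),("tin lid",[232.5,218.1],.0685),("bottle",[270.1,221.2],.0735),("seat",[375.4,226.5],.018),("holder",[257,195.4],.048),("dish",[243.3,125.5],0),("vial",[179.6,123.2],0),("tw",[338.2,127.2],0)]:
    print(nm,onz("top",px,z).round(4))
E
```

```text
scene holder_mid 0.84 [250.6, 184.6, 19.0, 35.6] 355 [261.1 203.3] ((262.62933349609375, 202.1982879638672), (18.120288848876953, 28.23088836669922), 23.198591232299805)
scene bottle_mid 0.97 [240.6, 145.6, 24.9, 59.6] 835 [250.9 175.2] ((251.5, 176.0), (52.0, 19.0), 90.0)
scene tin_mid 0.85 [274.6, 155.6, 25.0, 54.8] 1187 [286.6 182.3] ((286.4702453613281, 182.45220947265625), (24.01952362060547, 52.84920120239258), 1.7899105548858643)
scene tin_mid 0.16 [334.6, 255.2, 26.2, 38.7] 864 [346.  273.9] ((346.12164306640625, 273.770263671875), (23.18025779724121, 41.59294128417969), 9.462321281433105)
scene mat 0.65 [348.4, 184.9, 92.8, 30.1] 2234 [392.2 200.3] ((394.0329895019531, 200.03807067871094), (95.68478393554688, 26.147666931152344), 4.085616588592529)
scene mat 0.45 [332.7, 253.4, 28.2, 41.9] 831 [345.8 274.2] ((345.9189147949219, 273.9864807128906), (22.522661209106445, 41.75733947753906), 9.462321281433105)
scene round_pad 0.47 [236.2, 192.8, 15.1, 14.3] 101 [243.5 201.3] ((243.5103302001953, 201.32411193847656), (15.61255168914795, 7.6401848793029785), 48.36646270751953)
sce
[... 1053 characters left out ...]
1.7] 354 [272.7 223.2] ((272.7500305175781, 223.25003051757812), (19.798988342285156, 20.50609588623047), 45.0)
top round_pad 0.49 [255.4, 209.7, 27.8, 28.1] 199 [266.6 220.3] ((269.4923095703125, 221.1384735107422), (24.06273651123047, 28.03184700012207), 29.744882583618164)
top square_pad 0.82 [220.0, 200.8, 30.1, 34.2] 296 [240.9 213.3] ((235.88133239746094, 217.37020874023438), (29.13941764831543, 29.049341201782227), 7.765166282653809)
mat [[0.4723 0.2945 0.003 ]]
tin lid [[0.5457 0.0459 0.0685]]
bottle [[ 0.5372 -0.0375  0.0735]]
seat [[ 0.5183 -0.2869  0.018 ]]
holder [[ 0.5959 -0.0099  0.048 ]]
dish [[0.7657 0.019  0.    ]]
vial [[0.7748 0.1718 0.    ]]
tw [[ 0.7577 -0.2087  0.    ]]
```

View pics/c1.png

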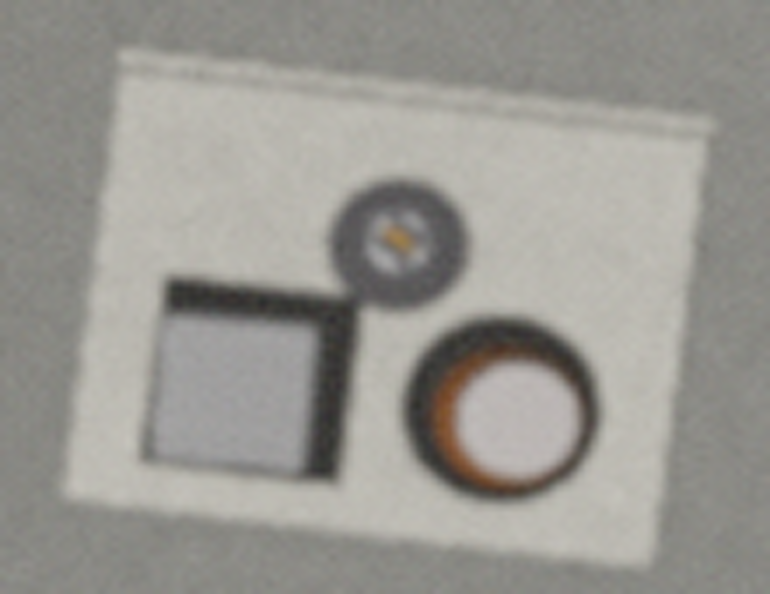

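View pics/c2.png

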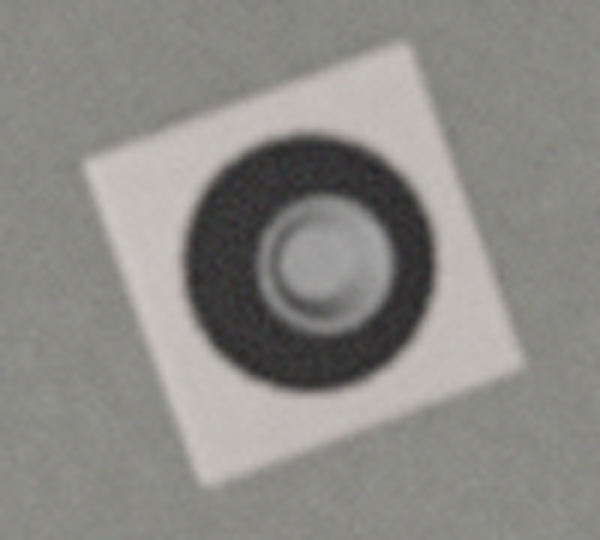

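Run:
```python
from h import *
def c1(x,y): return [(x+.5)/7-.5+200,(y+.5)/6.6-.5+160]
def c2(x,y): return [(x+.5)/6-.5+325,(y+.5)/6-.5+185]
def P(nm,px,z): print(nm,(onz("top",px,z)[:,:2]*1000).round(1).tolist())
lid=[c1(*p) for p in[(163,315),(320,322),(305,475),(150,462)]]
P("lid",lid,.126); print(onz("top",lid,.126).mean(0))
sp=[c1(*p) for p in[(168,275),(357,298),(337,483),(142,462)]]
P("sqpad",sp,.011); print(onz("top",sp,.011).mean(0))
P("rpad",[c1(503,409.5)],.011)
P("cap",[c1(520,418)],.136)
P("holder",[c1(398,244.5)],.034); P("holder top",[c1(400,240)],.089)
P("caddy near",[c1(65,495),c1(652,568)],.008)
P("rail",[c1(122,50),c1(715,118)],.038)
pl=[c2(*p) for p in[(84,160),(407,40),(526,364),(205,488)]]
P("plate",pl,.012);print(onz("top",pl,.012).mean(0)); P("disc",[c2(309,262)],.012);P("rim",[c2(326,265)],.036);P("floor",[c2(317,263)],.018)
# mat corners by color
im=np.load("top.npy").astype(int)
m=((im[:,:,2]-im[:,:,0])>30).astype(np.uint8); 
n,l,st,ce=cv2.connectedComponentsWithStats(m); i=1+st[1:,4].argmax(); ys,xs=np.nonzero(l==i)
rc=cv2.minAreaRect(np.c_[xs,ys].astype(np.float32)); print(st[i],ce[i],rc)
P("mat",cv2.boxPoints(rc),.003); P("matc",[ce[i]],.003)
s=get_state(); print(R.from_quat(s["eef_rot"]).as_matrix().round(4))
# scene consistency
for nm,p in [("bottle top",[.5372,-.0375,.136]),]: print(proj("scene",p))
for nm in ["bottle_mid","tin_mid"]: pass
```

```text
lid [[569.3, 63.2], [566.1, 16.0], [517.4, 21.5], [522.5, 68.0]]
[0.54379864 0.04220634 0.126     ]
sqpad [[585.2, 68.6], [575.7, 5.4], [510.2, 13.4], [518.9, 78.6]]
[0.54752413 0.04148349 0.011     ]
rpad [[535.1, -42.7]]
cap [[534.4, -43.1]]
holder [[593.7, -8.6]]
holder top [[593.2, -8.9]]
caddy near [[507.6, 104.9], [477.6, -91.7]]
rail [[663.2, 80.7], [635.5, -113.6]]
plate [[556.1, -201.5], [600.6, -331.9], [471.3, -376.5], [426.2, -246.4]]
[ 0.51354792 -0.28907731  0.012     ]
disc [[513.9, -289.9]]
rim [[513.4, -290.4]]
floor [[513.6, -291.6]]
[  87  226   88   49 3828] [130.17293626 250.19331243] ((130.11219787597656, 250.2032928466797), (45.09889221191406, 85.48625183105469), 86.56636810302734)
mat [[522.5, 400.6], [531.3, 193.8], [424.7, 189.4], [414.7, 395.9]]
matc [[473.5, 293.8]]
[[-0.000e+00  3.228e-01  9.465e-01]
 [ 1.000e-04  9.465e-01 -3.228e-01]
 [-1.000e+00  1.000e-04 -0.000e+00]]
[[251.79840435 154.05227331]]
```

```bash
cat > g.py <<'E'
from h import *
import sys
def go(x,y,z,ang):
    s=get_state(); M=R.from_quat(s["eef_rot"]).as_matrix()
    d=M.T@(np.array([x,y,z])-s["tool_pos"])*100
    a=np.degrees(np.arctan2(M[1,1],M[0,1])); 
    yaw=(a-ang+180)%360-180
    print("t",round(s["clock"],2),"pos",s["tool_pos"].round(4),"jawang",round(a,1),"tilt",M[:,0].round(3),"F",s["contact_force"].round(1),"open",round(s["opening"],3),"q",s["q"].round(2))
    print("delta cm",d.round(2),"yaw",round(np.radians(yaw),3),"dist",np.linalg.norm(d).round(1),"world step xyz",M[:,0].round(2),M[:,1].round(2),M[:,2].round(2))
if __name__=="__main__": go(*map(float,sys.argv[1:]))
E
python3 g.py .5438 .0422 .225 -5.8
```

```text
t 1.8 pos [0.2018 0.5916 0.2261] jawang 71.2 tilt [-0.  0. -1.] F [-0.1 -0.5  0.6] open 1.0 q [-1.21  0.69 -0.19  1.57  0.16  0.9  -0.22]
delta cm [  0.11 -40.95  50.11] yaw 1.343 dist 64.7 world step xyz [-0.  0. -1.] [0.32 0.95 0.  ] [ 0.95 -0.32 -0.  ]
```

Emit:
apply_moves(delta_pos=[[0,-2,2.5],[0,-4,5],[0,-6,7.5],[0,-8,10],[0,-10,12.5],[0,-12,15],[0,-14.3,17.5],[0,-16.4,20],[0,-18.4,22.5],[0,-20.5,25]], yaw=[0.067,0.134,0.2,0.27,0.335,0.4,0.47,0.54,0.6,0.67], gripper=[100,100,100,100,100,100,100,100,100,100], force=30)

```text
clock: 2.63
tool_pos: [0.3729, 0.3157, 0.2264]
eef_rot: [0.34, 0.62, -0.339, 0.62]
contact_force: [0.2, 0.2, 0.5]
opening: 1.006
```

```bash
python3 g.py .5438 .0422 .225 -5.8
```

```text
t 2.63 pos [0.3729 0.3157 0.2264] jawang 32.6 tilt [ 0.     0.001 -1.   ] F [0.2 0.2 0.5] open 1.006 q [-0.77  0.51 -0.04  1.97  0.03  0.66 -0.26]
delta cm [ 0.13 -0.35 32.24] yaw 0.671 dist 32.2 world step xyz [ 0.  0. -1.] [0.84 0.54 0.  ] [ 0.54 -0.84 -0.  ]
```

Emit:
apply_moves(delta_pos=[[0,0,3.5],[0,0,7],[0,0,10.5],[0,0,14],[0,-0.1,17.5],[0,-0.2,21],[0,-0.3,24.5],[0,-0.35,28],[0,-0.35,31],[0,-0.35,32.24]], yaw=[0.07,0.14,0.21,0.28,0.35,0.42,0.49,0.56,0.63,0.671], gripper=[100,100,100,100,100,100,100,100,100,100])

```text
clock: 3.47
tool_pos: [0.546, 0.0372, 0.2266]
eef_rot: [0.527, 0.47, -0.527, 0.473]
contact_force: [-0.8, 0.9, -0.2]
opening: 1.004
```

```bash
python3 g.py .5438 .0422 .107 -5.8;python3 - <<'E'
from h import *
im=snapshot("top")[:,:,::-1]; cv2.imwrite("pics/t2.png",cv2.resize(im[150:270,180:340],None,fx=5,fy=5,interpolation=cv2.INTER_CUBIC))
im=snapshot("scene")[:,:,::-1]; cv2.imwrite("pics/s2.png",cv2.resize(im[90:240,180:380],None,fx=4,fy=4,interpolation=cv2.INTER_CUBIC))
E
```

```text
t 3.47 pos [0.546  0.0372 0.2266] jawang -6.4 tilt [ 0.003 -0.002 -1.   ] F [-0.8  0.9 -0.2] open 1.004 q [-0.23  0.59  0.12  1.81 -0.1   0.74 -0.16]
delta cm [11.96 -0.32 -0.49] yaw -0.01 dist 12.0 world step xyz [ 0. -0. -1.] [ 0.99 -0.11  0.  ] [-0.11 -0.99  0.  ]
```

View pics/s2.png

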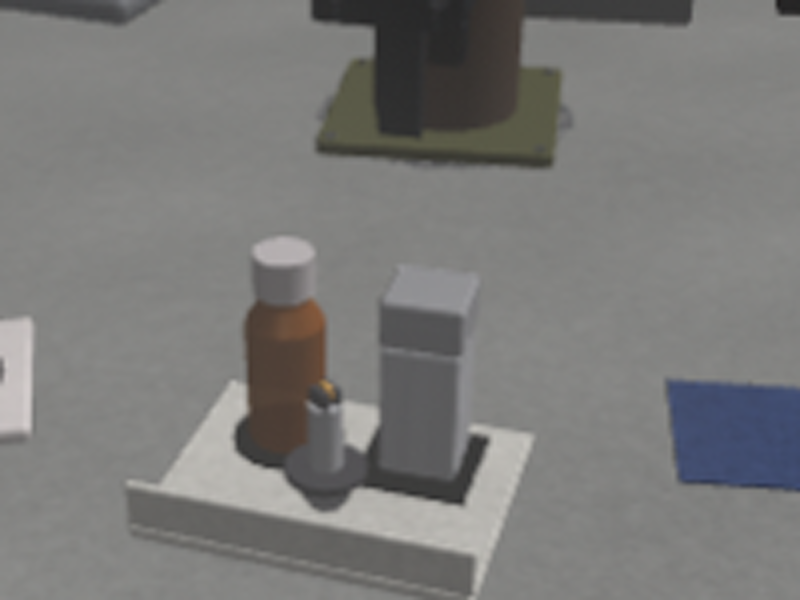

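The arm is above the tin and nothing has moved. The tin lid is at crop (430,300) and the bottle cap at (283,265). Before grasping, I'll check the estimated tin, cap and holder poses against this view.

Run:
```python
from h import *
def pr(P): return ((proj("scene",P)-[180,90]+.5)*4).round(0).tolist()
a=np.radians(-5.8); c=np.array([.5438,.0422]); 
Q=[np.r_[c+R.from_euler('z',a).as_matrix()[:2,:2]@np.array(v)*.024,.126] for v in[(1,1),(1,-1),(-1,-1),(-1,1)]]
print("lid",pr(Q))
for nm,p in [("cap",[.5344,-.0431,.136]),("flange",[.5937,-.0085,.034])]:
    r=.018 if nm=="cap" else .024
    print(nm,pr([[p[0]+r*np.cos(t),p[1]+r*np.sin(t),p[2]] for t in (0,np.pi/2,np.pi,-np.pi/2)]))
```

```text
lid [[463.0, 317.0], [376.0, 306.0], [396.0, 265.0], [479.0, 275.0]]
cap [[274.0, 270.0], [312.0, 257.0], [287.0, 241.0], [249.0, 253.0]]
flange [[317.0, 494.0], [366.0, 472.0], [331.0, 444.0], [283.0, 464.0]]
```

Emit:
apply_moves(delta_pos=[[0,-0.3,-0.5],[2.5,-0.3,-0.5],[5,-0.3,-0.5],[7.5,-0.3,-0.5],[9.5,-0.3,-0.5],[11,-0.3,-0.5],[11.9,-0.3,-0.5],[11.9,-0.3,-0.5]], yaw=[-0.01,-0.01,-0.01,-0.01,-0.01,-0.01,-0.01,-0.01], gripper=[100,100,100,100,100,100,100,100])

```text
clock: 4.23
tool_pos: [0.5403, 0.0479, 0.1058]
eef_rot: [-0.522, -0.477, 0.523, -0.476]
contact_force: [1.0, -0.1, -0.7]
opening: 1.004
```

```bash
python3 g.py .5438 .0422 .107 -5.8
```

```text
t 4.23 pos [0.5403 0.0479 0.1058] jawang -5.3 tilt [-0.003  0.001 -1.   ] F [ 1.  -0.1 -0.7] open 1.004 q [-0.22  0.77  0.08  1.92 -0.12  0.46 -0.15]
delta cm [-0.12  0.4   0.53] yaw 0.01 dist 0.7 world step xyz [-0.  0. -1.] [ 1.   -0.09 -0.  ] [-0.09 -1.   -0.  ]
```

Emit:
apply_moves(delta_pos=[[0,0.3,0.5],[0,0.35,0.5],[0,0.35,0.5]], yaw=[0,0,0], gripper=[100,100,100])

```text
clock: 4.48
tool_pos: [0.5442, 0.0426, 0.1067]
eef_rot: [0.522, 0.477, -0.522, 0.476]
contact_force: [-1.1, -0.3, 0.1]
opening: 1.001
```

```bash
python3 g.py .5438 .0422 .107 -5.8;  python3 g.py .5438 .0422 .107 -5.8 | head -1
```

```text
t 4.48 pos [0.5442 0.0426 0.1067] jawang -5.2 tilt [-0.001  0.001 -1.   ] F [-1.1 -0.3  0.1] open 1.001 q [-0.21  0.77  0.07  1.92 -0.12  0.46 -0.14]
delta cm [-0.03 -0.03  0.05] yaw 0.01 dist 0.1 world step xyz [-0.  0. -1.] [ 1.   -0.09 -0.  ] [-0.09 -1.   -0.  ]
t 4.48 pos [0.5442 0.0426 0.1067] jawang -5.2 tilt [-0.001  0.001 -1.   ] F [-1.1 -0.3  0.1] open 1.001 q [-0.21  0.77  0.07  1.92 -0.12  0.46 -0.14]
```

Emit:
apply_moves(delta_pos=[[0,0,0],[0,0,0],[0,0,0],[0,0,0],[0,0,0],[0,0,0],[0,0,0],[0,0,0]], yaw=[0,0,0,0,0,0,0,0], gripper=[0,0,0,0,0,0,0,0], force=30)

```text
clock: 5.15
tool_pos: [0.5441, 0.0427, 0.1068]
eef_rot: [0.522, 0.477, -0.522, 0.476]
contact_force: [-0.9, 0.4, 1.0]
opening: 0.537
```

```bash
python3 g.py .4714 .3438 .25 2.4
```

```text
t 5.15 pos [0.5441 0.0427 0.1068] jawang -5.2 tilt [-0.001  0.001 -1.   ] F [-0.9  0.4  1. ] open 0.537 q [-0.21  0.77  0.07  1.92 -0.12  0.46 -0.14]
delta cm [-14.29 -10.   -29.34] yaw -0.133 dist 34.1 world step xyz [-0.  0. -1.] [ 1.   -0.09 -0.  ] [-0.09 -1.   -0.  ]
```

Emit:
apply_moves(delta_pos=[[-0.5,0,0],[-2,0,0],[-4,0,0],[-6.5,0,0],[-9,0,0],[-11.5,0,0],[-13.5,0,0],[-14.3,0,0],[-14.3,0,0],[-14.3,0,0]], yaw=[0,0,0,0,0,0,0,0,0,0], gripper=[0,0,0,0,0,0,0,0,0,0])

```text
clock: 5.98
tool_pos: [0.5437, 0.0425, 0.2492]
eef_rot: [-0.522, -0.477, 0.523, -0.476]
contact_force: [-0.3, 0.1, -2.7]
opening: 0.536
```

```bash
python3 g.py .4714 .3438 .25 2.4
```

```text
t 5.98 pos [0.5437 0.0425 0.2492] jawang -5.2 tilt [-0.002  0.001 -1.   ] F [-0.3  0.1 -2.7] open 0.536 q [-0.24  0.56  0.12  1.79 -0.09  0.8  -0.16]
delta cm [ -0.04  -9.94 -29.34] yaw -0.133 dist 31.0 world step xyz [-0.  0. -1.] [ 1.   -0.09 -0.  ] [-0.09 -1.   -0.  ]
```

Emit:
apply_moves(delta_pos=[[0,-0.5,-1.5],[0,-1.5,-4.5],[0,-2.8,-8.2],[0,-4.1,-12],[0,-5.4,-15.8],[0,-6.7,-19.6],[0,-8,-23.3],[0,-9.1,-26.7],[0,-9.8,-28.8],[0,-9.95,-29.3]], yaw=[-0.01,-0.02,-0.04,-0.05,-0.07,-0.09,-0.1,-0.12,-0.133,-0.133], gripper=[0,0,0,0,0,0,0,0,0,0])

```text
clock: 6.82
tool_pos: [0.4676, 0.349, 0.2472]
eef_rot: [0.486, 0.515, -0.488, 0.51]
contact_force: [-0.7, 0.3, -1.9]
opening: 0.539
```

Emit:
apply_moves(delta_pos=[[0,0,0],[0,0,0]], yaw=[0,0], gripper=[0,0])

```text
clock: 6.98
tool_pos: [0.4663, 0.3486, 0.2454]
eef_rot: [0.485, 0.515, -0.489, 0.51]
contact_force: [-0.3, -0.2, -2.2]
opening: 0.543
```

```bash
python3 g.py .4714 .3438 .101 2.4;python3 - <<'E'
from h import *
im=snapshot("top")[:,:,::-1]; cv2.imwrite("pics/t3.png",cv2.resize(im[180:320,60:280],None,fx=3.6,fy=3.6,interpolation=cv2.INTER_CUBIC))
im=snapshot("scene")[:,:,::-1]; cv2.imwrite("pics/s3.png",cv2.resize(im[60:240,220:480],None,fx=3,fy=3,interpolation=cv2.INTER_CUBIC))
E
```

```text
t 6.98 pos [0.4663 0.3486 0.2454] jawang 2.9 tilt [-0.009  0.    -1.   ] F [-0.3 -0.2 -2.2] open 0.543 q [-0.78  0.61  0.11  1.68 -0.09  0.86 -0.58]
delta cm [14.43  0.62  0.51] yaw 0.009 dist 14.5 world step xyz [-0.01  0.   -1.  ] [ 1.    0.05 -0.01] [ 0.05 -1.   -0.  ]
```

View pics/s3.png

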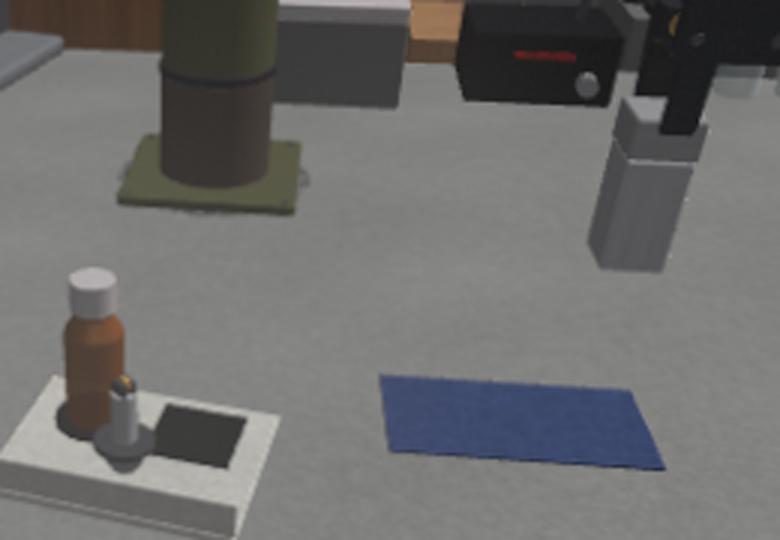

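Run:
```python
from h import *
s=get_state(); M=R.from_quat(s["eef_rot"]).as_matrix(); print(M.round(3))
T=s["tool_pos"]
c=T.copy(); 
def pr(P): return ((proj("scene",P)-[220,60]+.5)*3).round(0).tolist()
# lid top was 19mm above TCP (0.126-.1068); underside 96mm below
for z,h in((.0192,.024),(-.0958,.023)):
    print(z,pr([T+[0,0,z]+M[:,1]*a*h+M[:,2]*b*h for a,b in((1,1),(1,-1),(-1,-1),(-1,1))]))
```

```text
[[-0.007  0.999  0.048]
 [-0.     0.048 -0.999]
 [-1.    -0.007 -0.   ]]
0.0192 [[637.0, 122.0], [712.0, 124.0], [690.0, 100.0], [619.0, 97.0]]
-0.0958 [[598.0, 274.0], [664.0, 277.0], [647.0, 249.0], [584.0, 245.0]]
```

View pics/t3.png

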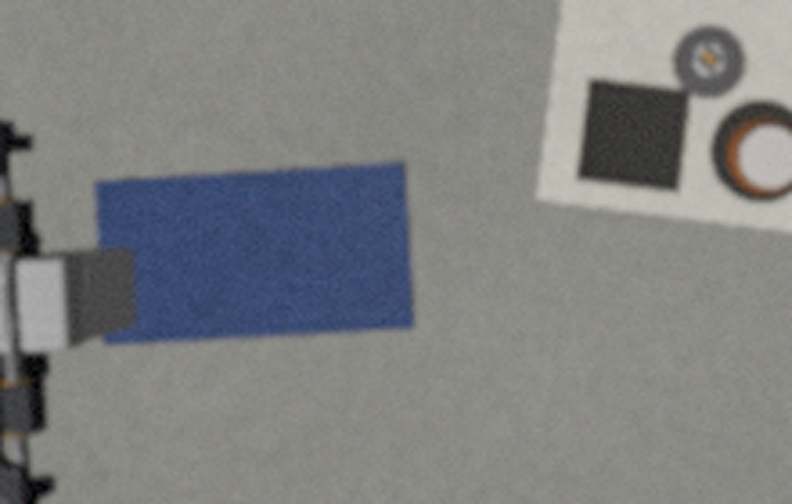

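The tin hangs about upright, and the projection agrees to 1–2 px. It will come down over the left half of the mat, which spans (95–413, 163–343) in the crop. Now lowering.

Emit:
apply_moves(delta_pos=[[1,0.3,0.3],[3,0.6,0.5],[5.5,0.6,0.5],[8,0.6,0.5],[10.5,0.6,0.5],[12.5,0.6,0.5],[13.7,0.6,0.5],[14,0.6,0.5],[14,0.6,0.5],[14,0.6,0.5]], yaw=[0.009,0.009,0.009,0.009,0.009,0.009,0.009,0.009,0.009,0.009], gripper=[0,0,0,0,0,0,0,0,0,0])

```text
clock: 7.92
tool_pos: [0.474, 0.3413, 0.1067]
eef_rot: [0.489, 0.511, -0.492, 0.508]
contact_force: [-0.3, 0.0, -1.8]
opening: 0.542
```

```bash
python3 g.py .4714 .3438 .099 2.4
```

```text
t 7.92 pos [0.474  0.3413 0.1067] jawang 2.1 tilt [-0.006 -0.    -1.   ] F [-0.3  0.  -1.8] open 0.542 q [-0.74  0.8   0.08  1.8  -0.11  0.55 -0.56]
delta cm [ 0.77 -0.24 -0.26] yaw -0.005 dist 0.8 world step xyz [-0.01 -0.   -1.  ] [ 1.    0.04 -0.01] [ 0.04 -1.   -0.  ]
```

Emit:
apply_moves(delta_pos=[[0.2,0,0],[0.4,0,0],[0.6,0,0],[0.7,0,0],[0.75,0,0],[0.8,0,0],[0.8,0,0]], yaw=[0,0,0,0,0,0,0], gripper=[0,0,0,0,0,0,0])

```text
clock: 8.5
tool_pos: [0.4739, 0.3414, 0.0989]
eef_rot: [0.489, 0.511, -0.492, 0.508]
contact_force: [-1.3, 0.7, -0.1]
opening: 0.538
```

```bash
python3 g.py .4714 .3438 .099 2.4
```

```text
t 8.5 pos [0.4739 0.3414 0.0989] jawang 2.1 tilt [-0.006  0.    -1.   ] F [-1.3  0.7 -0.1] open 0.538 q [-0.74  0.81  0.07  1.8  -0.11  0.54 -0.56]
delta cm [-0.01 -0.24 -0.25] yaw -0.005 dist 0.3 world step xyz [-0.01  0.   -1.  ] [ 1.    0.04 -0.01] [ 0.04 -1.   -0.  ]
```

Emit:
apply_moves(delta_pos=[[0.05,0,0],[0.05,0,0],[0.05,0,0],[0.05,0,0],[0.05,0,0],[0.05,0,0],[0.05,0,0]], yaw=[0,0,0,0,0,0,0], gripper=[0,57,62,80,100,100,100])

```text
clock: 9.08
tool_pos: [0.474, 0.3414, 0.0984]
eef_rot: [0.489, 0.511, -0.492, 0.508]
contact_force: [0.1, 0.3, -0.2]
opening: 0.896
```

Emit:
apply_moves(delta_pos=[[-1,0,0],[-3,0,0],[-6,0,0],[-9,0,0],[-12,0,0],[-13,0,0],[-13,0,0]], yaw=[0,0,0,0,0,0,0], gripper=[100,100,100,100,100,100,100])

```text
clock: 9.67
tool_pos: [0.4765, 0.3425, 0.2318]
eef_rot: [0.492, 0.51, -0.49, 0.508]
contact_force: [-0.2, -0.3, -0.4]
opening: 1.003
```

```bash
python3 g.py .5344 -.0431 .23 -8.4;python3 - <<'E'
from h import *
im=snapshot("top")[:,:,::-1]; cv2.imwrite("pics/t4.png",cv2.resize(im[180:320,60:280],None,fx=3.6,fy=3.6,interpolation=cv2.INTER_CUBIC))
im=snapshot("scene")[:,:,::-1]; cv2.imwrite("pics/s4.png",cv2.resize(im[60:240,220:480],None,fx=3,fy=3,interpolation=cv2.INTER_CUBIC))
pts=[60+(np.array([591,688,678,579])+.5)/3.6-.5,180+(np.array([78,92,190,177])+.5)/3.6-.5]
w=onz("top",np.array(pts).T,.011); print("sq pad",w.round(4)[:,:2].tolist(),w.mean(0))
E
```

```text
t 9.67 pos [0.4765 0.3425 0.2318] jawang 2.1 tilt [-0.001  0.004 -1.   ] F [-0.2 -0.3 -0.4] open 1.003 q [-0.76  0.63  0.11  1.69 -0.09  0.83 -0.57]
delta cm [1.000e-02 4.360e+00 3.875e+01] yaw 0.184 dist 39.0 world step xyz [-0.  0. -1.] [ 1.    0.04 -0.  ] [ 0.04 -1.   -0.  ]
sq pad [[0.5851, 0.0681], [0.5746, 0.005], [0.511, 0.0128], [0.5207, 0.0771]] [0.54784855 0.04072286 0.011     ]
```

View pics/s4.png

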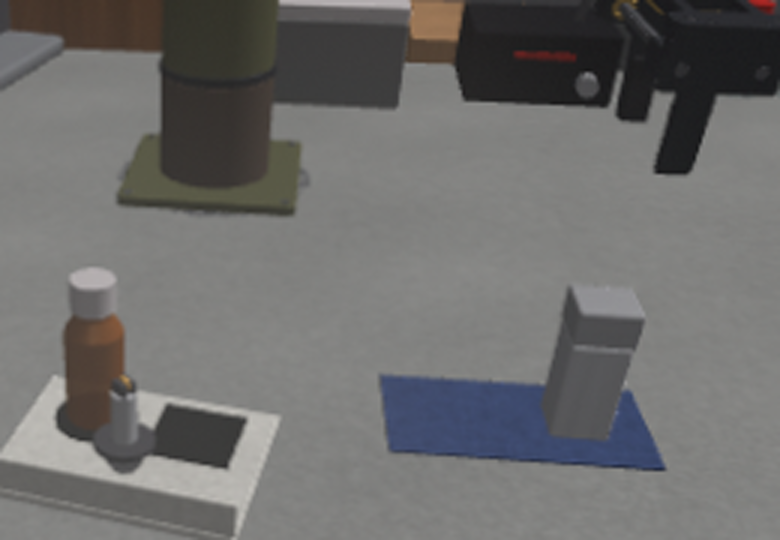

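The tin stands upright on the mat, with its base near crop (580,430). Next is the bottle.

Emit:
apply_moves(delta_pos=[[0,0.4,3.5],[0,0.8,7],[0,1.2,10.5],[0,1.6,14],[0,2,17.5],[0,2.4,21],[0,2.8,24.5],[0,3.2,28],[0,3.6,31.5],[0,4,35]], yaw=[0.02,0.04,0.06,0.07,0.09,0.11,0.13,0.15,0.17,0.184], gripper=[100,100,100,100,100,100,100,100,100,100])

```text
clock: 10.6
tool_pos: [0.5259, -0.0088, 0.2259]
eef_rot: [-0.532, -0.464, 0.538, -0.459]
contact_force: [0.5, -0.5, 0.3]
opening: 1.002
```

```bash
python3 g.py .5344 -.0431 .19 -8.4
```

```text
t 10.6 pos [ 0.5259 -0.0088  0.2259] jawang -8.4 tilt [-0.011 -0.    -1.   ] F [ 0.5 -0.5  0.3] open 1.002 q [-0.14  0.57  0.12  1.86 -0.09  0.73 -0.12]
delta cm [3.58 1.38 3.27] yaw -0.001 dist 5.0 world step xyz [-0.01 -0.   -1.  ] [ 0.99 -0.15 -0.01] [-0.15 -0.99  0.  ]
```

Emit:
apply_moves(delta_pos=[[1,0.7,1.5],[2,1.38,3],[3,1.38,3.3],[3.6,1.38,3.3],[3.6,1.38,3.3],[3.6,1.38,3.3]], yaw=[0,0,0,0,0,0], gripper=[100,100,100,100,100,100])

```text
clock: 11.1
tool_pos: [0.5335, -0.0424, 0.1887]
eef_rot: [-0.532, -0.465, 0.539, -0.459]
contact_force: [-0.8, 0.1, 0.3]
opening: 1.0
```

```bash
python3 g.py .5344 -.0431 .118 -8.4
```

```text
t 11.1 pos [ 0.5335 -0.0424  0.1887] jawang -8.4 tilt [-0.014  0.    -1.   ] F [-0.8  0.1  0.3] open 1.0 q [-0.07  0.63  0.1   1.87 -0.1   0.66 -0.05]
delta cm [7.07 0.2  0.05] yaw 0.001 dist 7.1 world step xyz [-0.01  0.   -1.  ] [ 0.99 -0.15 -0.01] [-0.15 -0.99  0.  ]
```

Emit:
apply_moves(delta_pos=[[1,0.2,0],[3,0.2,0],[5,0.2,0],[6.5,0.2,0],[7.05,0.2,0],[7.05,0.2,0],[7.05,0.2,0]], yaw=[0,0,0,0,0,0,0], gripper=[100,100,100,100,100,100,100])

```text
clock: 11.68
tool_pos: [0.5348, -0.0423, 0.1184]
eef_rot: [-0.531, -0.466, 0.538, -0.459]
contact_force: [0.7, 0.0, 0.3]
opening: 0.998
```

```bash
python3 g.py .5344 -.0431 .118 -8.4
```

```text
t 11.68 pos [ 0.5348 -0.0423  0.1184] jawang -8.3 tilt [-0.014  0.    -1.   ] F [0.7 0.  0.3] open 0.998 q [-0.05  0.74  0.08  1.92 -0.11  0.49 -0.04]
delta cm [ 0.04 -0.02  0.09] yaw 0.001 dist 0.1 world step xyz [-0.01  0.   -1.  ] [ 0.99 -0.14 -0.01] [-0.14 -0.99  0.  ]
```

Emit:
apply_moves(delta_pos=[[0,0,0],[0,0,0],[0,0,0],[0,0,0],[0,0,0],[0,0,0],[0,0,0],[0,0,0],[0,0,0]], yaw=[0,0,0,0,0,0,0,0,0], gripper=[0,0,0,0,0,0,0,0,0], force=30)

```text
clock: 12.43
tool_pos: [0.5346, -0.0422, 0.1184]
eef_rot: [-0.531, -0.466, 0.539, -0.459]
contact_force: [1.0, -0.4, 0.2]
opening: 0.374
```

Emit:
apply_moves(delta_pos=[[-0.5,0,0],[-2,0,0],[-4,0,0],[-6.5,0,0],[-9,0,0],[-11.5,0,0],[-13.2,0,0],[-14,0,0],[-14,0,0],[-14,0,0]], yaw=[0,0,0,0,0,0,0,0,0,0], gripper=[0,0,0,0,0,0,0,0,0,0])

```text
clock: 13.27
tool_pos: [0.5361, -0.0422, 0.2579]
eef_rot: [-0.531, -0.466, 0.539, -0.459]
contact_force: [0.2, 0.0, -1.3]
opening: 0.376
```

```bash
python3 g.py .4756 .2438 .258 2.4
```

```text
t 13.27 pos [ 0.5361 -0.0422  0.2579] jawang -8.3 tilt [-0.015  0.001 -1.   ] F [ 0.2  0.  -1.3] open 0.376 q [-0.08  0.54  0.12  1.79 -0.08  0.83 -0.07]
delta cm [  0.09 -10.12 -27.43] yaw -0.187 dist 29.2 world step xyz [-0.01  0.   -1.  ] [ 0.99 -0.14 -0.01] [-0.14 -0.99  0.  ]
```

Emit:
apply_moves(delta_pos=[[0,-0.5,-1.5],[0,-1.6,-4.5],[0,-3,-8],[0,-4.3,-11.6],[0,-5.6,-15.2],[0,-6.9,-18.8],[0,-8.2,-22.2],[0,-9.3,-25.2],[0,-10,-27],[0,-10.1,-27.4]], yaw=[-0.01,-0.03,-0.05,-0.07,-0.1,-0.12,-0.14,-0.16,-0.187,-0.187], gripper=[0,0,0,0,0,0,0,0,0,0])

```text
clock: 14.1
tool_pos: [0.4729, 0.2485, 0.257]
eef_rot: [0.483, 0.518, -0.491, 0.507]
contact_force: [0.2, 1.1, -2.2]
opening: 0.383
```

```bash
python3 g.py .4756 .2438 .115 2.4;python3 - <<'E'
from h import *
im=snapshot("scene")[:,:,::-1]; cv2.imwrite("pics/s5.png",cv2.resize(im[60:240,220:480],None,fx=3,fy=3,interpolation=cv2.INTER_CUBIC))
E
```

```text
t 14.1 pos [0.4729 0.2485 0.257 ] jawang 2.9 tilt [-0.019  0.002 -1.   ] F [ 0.2  1.1 -2.2] open 0.383 q [-0.61  0.54  0.07  1.79 -0.07  0.83 -0.45]
delta cm [14.2   0.51  0.52] yaw 0.008 dist 14.2 world step xyz [-0.02  0.   -1.  ] [ 1.    0.05 -0.02] [ 0.05 -1.   -0.  ]
```

View pics/s5.png

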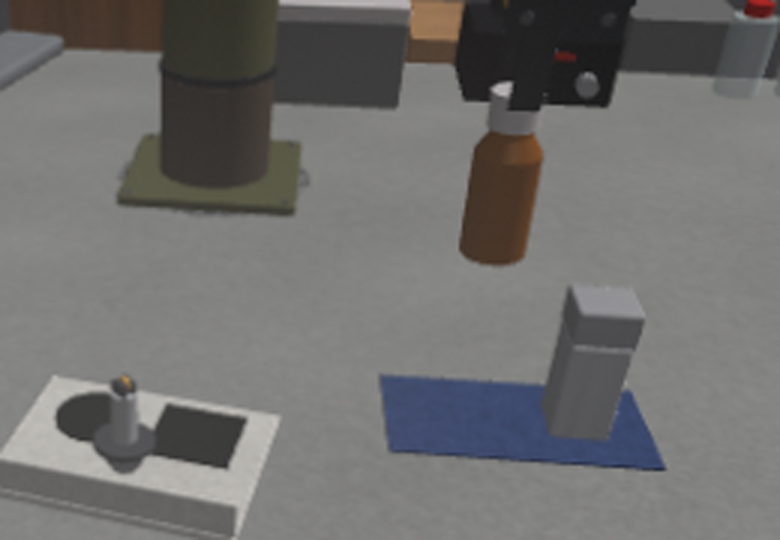

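The bottle hangs upright in the grip, at crop (500,180), and the tin hasn't moved. Now lowering it.

Emit:
apply_moves(delta_pos=[[1,0.3,0.3],[3,0.6,0.5],[5.5,0.6,0.5],[8,0.6,0.5],[10.5,0.6,0.5],[12.5,0.6,0.5],[13.5,0.6,0.5],[14,0.6,0.5],[14,0.6,0.5],[14,0.6,0.5]], yaw=[0,0,0,0,0,0,0,0,0,0], gripper=[0,0,0,0,0,0,0,0,0,0])

```text
clock: 14.98
tool_pos: [0.4783, 0.2412, 0.1175]
eef_rot: [0.484, 0.516, -0.492, 0.507]
contact_force: [0.6, 0.8, -1.2]
opening: 0.38
```

```bash
python3 g.py .4756 .2438 .1104 2.4
```

```text
t 14.98 pos [0.4783 0.2412 0.1175] jawang 2.6 tilt [-0.017  0.    -1.   ] F [ 0.6  0.8 -1.2] open 0.38 q [-0.57  0.74  0.04  1.92 -0.08  0.49 -0.42]
delta cm [ 0.71 -0.24 -0.27] yaw 0.004 dist 0.8 world step xyz [-0.02  0.   -1.  ] [ 1.    0.05 -0.02] [ 0.05 -1.   -0.  ]
```

Emit:
apply_moves(delta_pos=[[0.2,0,0],[0.4,0,0],[0.5,0,0],[0.6,0,0],[0.65,0,0],[0.7,0,0],[0.75,0,0],[0.75,0,0]], yaw=[0,0,0,0,0,0,0,0], gripper=[0,0,0,0,0,0,0,0])

```text
clock: 15.65
tool_pos: [0.4782, 0.2414, 0.1104]
eef_rot: [0.484, 0.516, -0.492, 0.507]
contact_force: [-1.5, 0.9, 2.9]
opening: 0.376
```

```bash
python3 g.py .4756 .2438 .1104 2.4
```

```text
t 15.65 pos [0.4782 0.2414 0.1104] jawang 2.6 tilt [-0.017  0.001 -1.   ] F [-1.5  0.9  2.9] open 0.376 q [-0.57  0.75  0.04  1.93 -0.08  0.47 -0.42]
delta cm [ 0.   -0.25 -0.25] yaw 0.004 dist 0.4 world step xyz [-0.02  0.   -1.  ] [ 1.    0.05 -0.02] [ 0.05 -1.   -0.  ]
```

Emit:
apply_moves(delta_pos=[[0,0,0],[0,0,0],[0,0,0],[0,0,0],[0,0,0],[0,0,0]], yaw=[0,0,0,0,0,0], gripper=[40,44,55,75,100,100])

```text
clock: 16.15
tool_pos: [0.4783, 0.2414, 0.1103]
eef_rot: [0.485, 0.516, -0.492, 0.507]
contact_force: [0.1, 0.2, -0.5]
opening: 0.72
```

Emit:
apply_moves(delta_pos=[[-0.5,0,0],[-2,0,0],[-5,0,0],[-8,0,0],[-11,0,0]], yaw=[0,0,0,0,0], gripper=[100,100,100,100,100])

```text
clock: 16.57
tool_pos: [0.4798, 0.2411, 0.2218]
eef_rot: [0.484, 0.516, -0.492, 0.507]
contact_force: [0.7, 1.0, 0.3]
opening: 1.001
```

```bash
python3 g.py .5937 -.0085 .2 -8.4;python3 - <<'E'
from h import *
im=snapshot("scene")[:,:,::-1]; cv2.imwrite("pics/s6.png",cv2.resize(im[60:240,220:480],None,fx=3,fy=3,interpolation=cv2.INTER_CUBIC))
im=snapshot("top")[:,:,::-1]; cv2.imwrite("pics/t6.png",cv2.resize(im[150:320,60:310],None,fx=3,fy=3,interpolation=cv2.INTER_CUBIC))
E
```

```text
t 16.57 pos [0.4798 0.2411 0.2218] jawang 2.6 tilt [-0.017  0.001 -1.   ] F [0.7 1.  0.3] open 1.001 q [-0.59  0.58  0.07  1.83 -0.07  0.74 -0.43]
delta cm [ 1.97 10.27 25.46] yaw 0.192 dist 27.5 world step xyz [-0.02  0.   -1.  ] [ 1.    0.05 -0.02] [ 0.05 -1.   -0.  ]
```

View pics/s6.png

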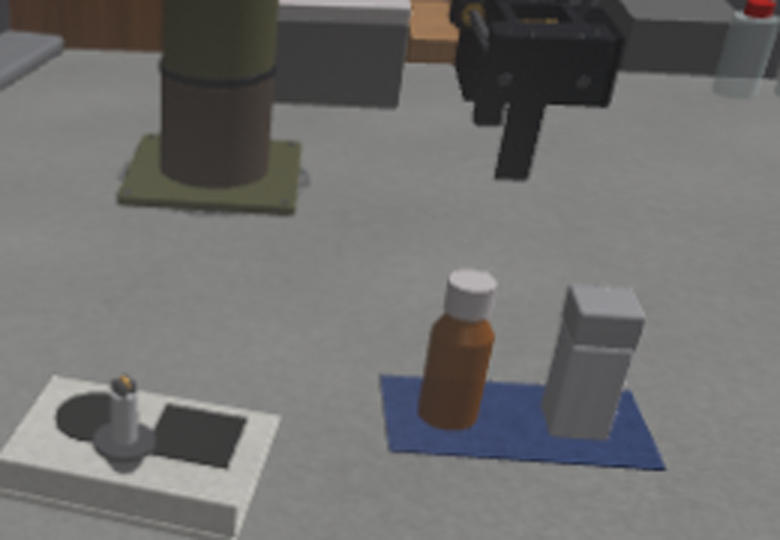

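View pics/t6.png

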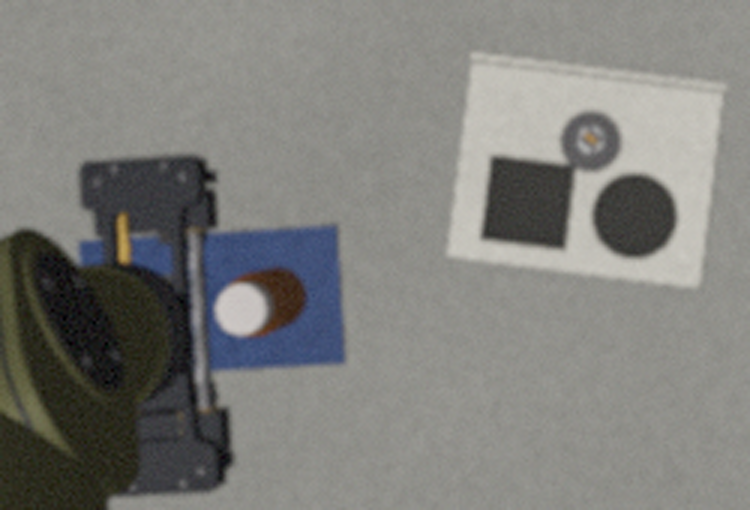

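Bottle and tin both stand upright on the mat. The holder is alone in the caddy, at top crop (591,140). Next I'll move over the holder.

Emit:
apply_moves(delta_pos=[[0,1.3,3.5],[0,2.6,7],[0,4,10.5],[0,5.4,14],[0,6.8,17.5],[0,8.2,21],[0,9.6,25],[0,10.3,29],[0,10.3,33],[0,10.3,33]], yaw=[0.02,0.05,0.08,0.11,0.14,0.17,0.192,0.192,0.192,0.192], gripper=[100,90,80,70,60,60,60,60,60,60])

```text
clock: 17.5
tool_pos: [0.5999, -0.0951, 0.2217]
eef_rot: [-0.535, -0.46, 0.542, -0.457]
contact_force: [-0.3, -0.8, 0.1]
opening: 0.6
```

Emit:
apply_moves(delta_pos=[[0,0,-3.5],[0,0,-7]], yaw=[0,0], gripper=[60,60])

```text
clock: 17.67
tool_pos: [0.6104, -0.0318, 0.2208]
eef_rot: [-0.537, -0.456, 0.545, -0.455]
contact_force: [0.6, 0.8, 0.2]
opening: 0.599
```

```bash
python3 g.py .5937 -.0085 .14 -8.4
python3 - <<'E'
from h import *
f=lambda p:60+(np.array(p)+.5)/3-.5
pts=np.array([(493,157),(575,168),(566,248),(482,238),(635,215),(591,140)],float); px=np.c_[60+(pts[:,0]+.5)/3-.5,150+(pts[:,1]+.5)/3-.5]
w=onz("top",px,.011); print("sq",w[:4].mean(0),"round",w[4]); print("holder",onz("top",px[5:],.034))
E
```

```text
t 17.67 pos [ 0.6104 -0.0318  0.2208] jawang -9.8 tilt [-0.01  -0.007 -1.   ] F [0.6 0.8 0.2] open 0.599 q [-0.09  0.68  0.11  1.61 -0.08  0.86 -0.12]
delta cm [ 8.08 -1.97 -2.08] yaw -0.025 dist 8.6 world step xyz [-0.01 -0.01 -1.  ] [ 0.99 -0.17 -0.01] [-0.17 -0.99  0.01]
sq [0.54708659 0.04015052 0.011     ] round [ 0.53580084 -0.04252694  0.011     ]
holder [[ 0.59432335 -0.00916577  0.034     ]]
```

Emit:
apply_moves(delta_pos=[[1,-1,-1],[3,-1.9,-2],[5,-1.95,-2.1],[7,-1.95,-2.1],[8,-1.95,-2.1],[8,-1.95,-2.1],[8,-1.95,-2.1]], yaw=[-0.025,-0.025,-0.025,-0.025,-0.025,-0.025,-0.025], gripper=[60,60,60,60,60,60,60])

```text
clock: 18.25
tool_pos: [0.5937, -0.0086, 0.1405]
eef_rot: [-0.531, -0.463, 0.54, -0.461]
contact_force: [0.3, -0.9, 0.6]
opening: 0.6
```

```bash
python3 g.py .594 -.0087 .055 -8.4
```

```text
t 18.25 pos [ 0.5937 -0.0086  0.1405] jawang -8.4 tilt [-0.011 -0.007 -1.   ] F [ 0.3 -0.9  0.6] open 0.6 q [-0.12  0.76  0.09  1.74 -0.09  0.65 -0.13]
delta cm [ 8.55  0.12 -0.07] yaw -0.0 dist 8.6 world step xyz [-0.01 -0.01 -1.  ] [ 0.99 -0.15 -0.01] [-0.15 -0.99  0.01]
```

Emit:
apply_moves(delta_pos=[[1,0.1,0],[3,0.1,0],[5,0.1,0],[7,0.1,0],[8.1,0.1,0],[8.5,0.1,0],[8.5,0.1,0],[8.5,0.1,0]], yaw=[0,0,0,0,0,0,0,0], gripper=[60,60,60,60,60,60,60,60])

```text
clock: 18.92
tool_pos: [0.5945, -0.0095, 0.0563]
eef_rot: [-0.531, -0.462, 0.54, -0.462]
contact_force: [-0.5, 1.0, -1.0]
opening: 0.603
```

```bash
python3 g.py .594 -.0087 .055 -8.4;python3 - <<'E'
from h import *
im=snapshot("scene")[:,:,::-1]; cv2.imwrite("pics/s7.png",cv2.resize(im[130:240,200:350],None,fx=5,fy=5,interpolation=cv2.INTER_CUBIC))
E
```

```text
t 18.92 pos [ 0.5945 -0.0095  0.0563] jawang -8.4 tilt [-0.01  -0.007 -1.   ] F [-0.5  1.  -1. ] open 0.603 q [-0.1   0.89  0.07  1.78 -0.1   0.48 -0.12]
delta cm [ 0.13 -0.06 -0.07] yaw -0.001 dist 0.2 world step xyz [-0.01 -0.01 -1.  ] [ 0.99 -0.15 -0.01] [-0.15 -0.99  0.01]
```

View pics/s7.png

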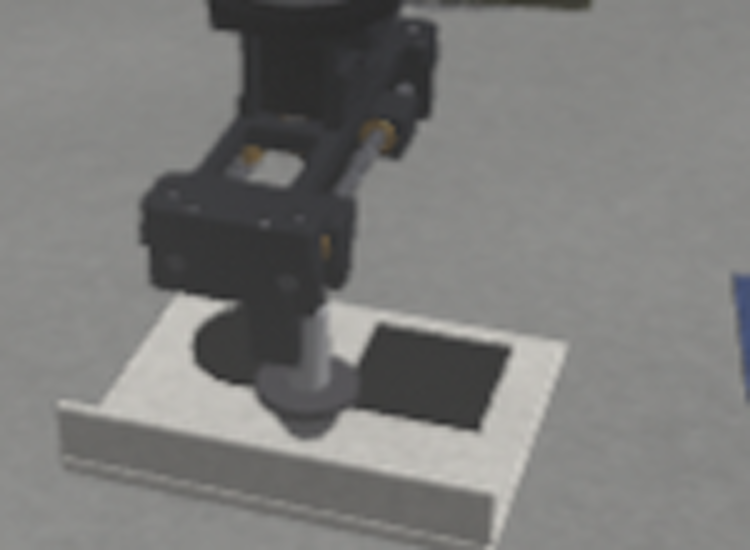

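Run:
```python
from h import *
s=get_state(); M=R.from_quat(s["eef_rot"]).as_matrix();T=s["tool_pos"]
def pr(P): return ((proj("scene",P)-[200,130]+.5)*5).round(0).tolist()
o=.0265+.0175
print([pr(T+M[:,0]*.014+M[:,1]*o+M[:,2]*b) for b in(-.009,.009)], "post at .06,.035",pr([[.594,-.0087,.06],[.594,-.0087,.035]]),pr([[T[0],T[1],.06]]))
```

```text
[[[290.0, 433.0]], [[251.0, 424.0]]] post at .06,.035 [[304.0, 338.0], [305.0, 384.0]] [[302.0, 339.0]]
```

The jaws straddle the post: it shows at crop (308,350), against a predicted 304. Closing now.

Emit:
apply_moves(delta_pos=[[0,0,0],[0,0,0],[0,0,0],[0,0,0],[0,0,0],[0,0,0],[0,0,0],[0,0,0]], yaw=[0,0,0,0,0,0,0,0], gripper=[0,0,0,0,0,0,0,0], force=30)

```text
clock: 19.63
tool_pos: [0.5946, -0.0094, 0.0567]
eef_rot: [-0.531, -0.462, 0.54, -0.462]
contact_force: [-0.0, 1.0, 3.0]
opening: 0.205
```

Emit:
apply_moves(delta_pos=[[-0.5,0,0],[-2,0,0],[-4,0,0],[-6.5,0,0],[-9,0,0],[-10.5,0,0],[-11,0,0],[-11,0,0],[-11,0,0]], yaw=[0,0,0,0,0,0,0,0,0], gripper=[0,0,0,0,0,0,0,0,0])

```text
clock: 20.38
tool_pos: [0.595, -0.0085, 0.166]
eef_rot: [-0.531, -0.462, 0.54, -0.461]
contact_force: [0.6, 0.8, -2.1]
opening: 0.209
```

```bash
python3 g.py .5136 -.2901 .165 -38
```

```text
t 20.38 pos [ 0.595  -0.0085  0.166 ] jawang -8.4 tilt [-0.011 -0.007 -1.   ] F [ 0.6  0.8 -2.1] open 0.209 q [-0.12  0.73  0.09  1.72 -0.09  0.71 -0.13]
delta cm [ 0.39 -3.93 29.04] yaw 0.516 dist 29.3 world step xyz [-0.01 -0.01 -1.  ] [ 0.99 -0.15 -0.01] [-0.15 -0.99  0.01]
```

Emit:
apply_moves(delta_pos=[[0,-0.2,1.5],[0,-0.6,4.5],[0.1,-1.1,8],[0.1,-1.6,11.8],[0.2,-2.1,15.5],[0.2,-2.6,19.2],[0.3,-3.1,23],[0.3,-3.6,26.2],[0.4,-3.9,28.3],[0.4,-3.9,29]], yaw=[0.03,0.08,0.14,0.21,0.28,0.35,0.42,0.47,0.51,0.516], gripper=[0,0,0,0,0,0,0,0,0,0])

```text
clock: 21.22
tool_pos: [0.5094, -0.2959, 0.1637]
eef_rot: [-0.631, -0.306, 0.643, -0.308]
contact_force: [-1.5, -1.6, -1.4]
opening: 0.208
```

```bash
python3 g.py .5136 -.2901 .12 -38
```

```text
t 21.22 pos [ 0.5094 -0.2959  0.1637] jawang -38.6 tilt [-0.015 -0.01  -1.   ] F [-1.5 -1.6 -1.4] open 0.208 q [ 0.33  0.73  0.19  1.74 -0.18  0.69 -0.06]
delta cm [ 4.36 -0.01 -0.79] yaw -0.01 dist 4.4 world step xyz [-0.01 -0.01 -1.  ] [ 0.78 -0.62 -0.01] [-0.62 -0.78  0.02]
```

Emit:
apply_moves(delta_pos=[[1,0,-0.5],[2.5,0,-0.8],[4,0,-0.8],[5.5,0,-0.8],[6.3,0,-0.8],[6.3,0,-0.8],[6.3,0,-0.8]], yaw=[-0.01,-0.01,-0.01,-0.01,-0.01,-0.01,-0.01], gripper=[0,0,0,0,0,0,0])

```text
clock: 21.8
tool_pos: [0.5134, -0.2889, 0.0997]
eef_rot: [-0.629, -0.31, 0.642, -0.311]
contact_force: [0.2, 0.1, -0.3]
opening: 0.211
```

```bash
python3 g.py .5136 -.2901 .067 -38;python3 - <<'E'
from h import *
im=snapshot("scene")[:,:,::-1]; cv2.imwrite("pics/s8.png",cv2.resize(im[110:220,100:220],None,fx=5,fy=5,interpolation=cv2.INTER_CUBIC))
im=snapshot("top")[:,:,::-1]; cv2.imwrite("pics/t8.png",cv2.resize(im[160:290,310:460],None,fx=4.5,fy=4.5,interpolation=cv2.INTER_CUBIC))
s=get_state(); M=R.from_quat(s["eef_rot"]).as_matrix();T=s["tool_pos"]
def pr(P): return ((proj("scene",P)-[100,110]+.5)*5).round(0).tolist()
for h in(-.0487,-.0247): print(pr(T+[0,0,h]))
print("cup rim",pr([[.5136+.026*np.cos(t),-.2901+.026*np.sin(t),.036] for t in np.arange(4)*np.pi/2]),pr([.5136,-.2901,.036]))
E
```

```text
t 21.8 pos [ 0.5134 -0.2889  0.0997] jawang -37.9 tilt [-0.016 -0.009 -1.   ] F [ 0.2  0.1 -0.3] open 0.211 q [ 0.34  0.83  0.16  1.78 -0.19  0.56 -0.05]
delta cm [3.27 0.11 0.03] yaw 0.001 dist 3.3 world step xyz [-0.02 -0.01 -1.  ] [ 0.79 -0.61 -0.01] [-0.61 -0.79  0.02]
[[289.0, 311.0]]
[[281.0, 270.0]]
cup rim [[274.0, 364.0], [341.0, 342.0], [314.0, 312.0], [247.0, 333.0]] [[294.0, 337.0]]
```

View pics/s8.png

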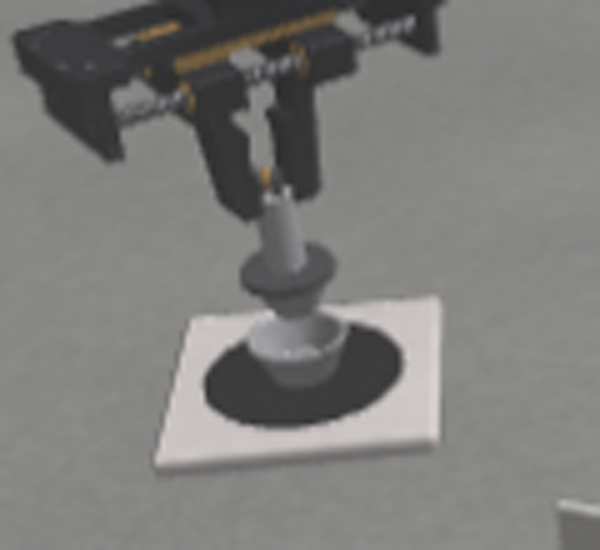

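View pics/t8.png

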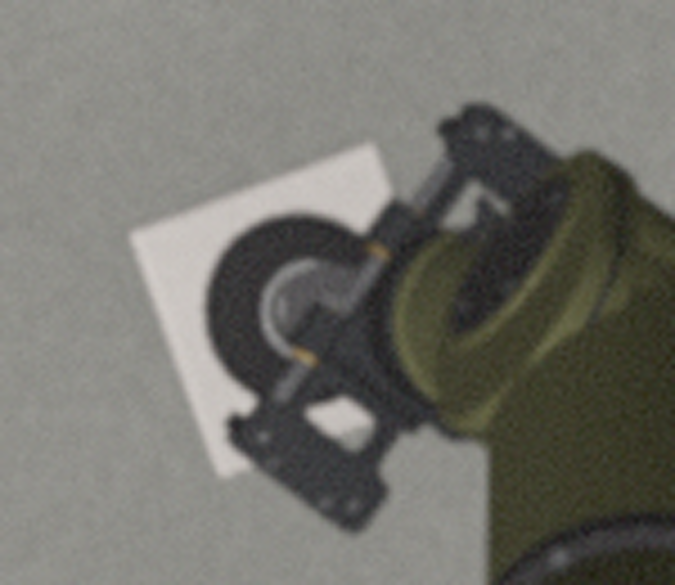

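Run:
```python
from h import *
s=get_state(); M=R.from_quat(s["eef_rot"]).as_matrix();T=s["tool_pos"]
def pr(P): return ((proj("scene",P)-[100,110]+.5)*5).round(0).tolist()
for sg in(1,-1):
  for o in (.01,.0275):
    print(sg,o,[pr(T+M[:,0]*d+M[:,1]*sg*o+M[:,2]*b)[0] for b in (-.009,.009) for d in (.014,-.005)])
print("holder axis 0,25,40,81",[pr(T+[0,0,-.0487+h])[0] for h in(0,.025,.04,.081)])
```

```text
1 0.01 [[268.0, 265.0], [261.0, 231.0], [251.0, 251.0], [244.0, 218.0]]
1 0.0275 [[236.0, 277.0], [229.0, 243.0], [219.0, 263.0], [212.0, 230.0]]
-1 0.01 [[304.0, 251.0], [298.0, 218.0], [286.0, 238.0], [280.0, 205.0]]
-1 0.0275 [[334.0, 239.0], [329.0, 206.0], [317.0, 227.0], [311.0, 194.0]]
holder axis 0,25,40,81 [[289.0, 311.0], [280.0, 268.0], [275.0, 242.0], [261.0, 168.0]]
```

The holder is over the cup. Its foot is at crop (293,315) and the cup centre at (298,337), and the small camera bias is the same for both. The visible fingertips sit higher than the nominal nose length, but the grip holds. Lowering it in.

Emit:
apply_moves(delta_pos=[[0.5,0.1,0],[1,0.1,0],[1.5,0.1,0],[2,0.1,0],[2.4,0.1,0],[2.7,0.1,0],[2.9,0.1,0],[2.9,0.1,0]], yaw=[0,0,0,0,0,0,0,0], gripper=[0,0,0,0,0,0,0,0])

```text
clock: 22.57
tool_pos: [0.5142, -0.2908, 0.0715]
eef_rot: [-0.629, -0.309, 0.642, -0.311]
contact_force: [0.4, 1.1, -2.3]
opening: 0.212
```

```bash
python3 g.py .5136 -.2901 .067 -38
```

```text
t 22.57 pos [ 0.5142 -0.2908  0.0715] jawang -38.0 tilt [-0.015 -0.01  -1.   ] F [ 0.4  1.1 -2.3] open 0.212 q [ 0.35  0.87  0.15  1.79 -0.2   0.5  -0.05]
delta cm [ 0.45 -0.09 -0.03] yaw 0.0 dist 0.5 world step xyz [-0.01 -0.01 -1.  ] [ 0.79 -0.62 -0.01] [-0.62 -0.79  0.02]
```

Emit:
apply_moves(delta_pos=[[0.1,0,0],[0.2,0,0],[0.3,0,0],[0.4,0,0],[0.45,0,0],[0.45,0,0]], yaw=[0,0,0,0,0,0], gripper=[0,0,0,0,0,0])

```text
clock: 23.07
tool_pos: [0.514, -0.2909, 0.0669]
eef_rot: [-0.629, -0.309, 0.642, -0.311]
contact_force: [-0.0, -0.1, -2.5]
opening: 0.208
```

```bash
python3 g.py .5136 -.2901 .067 -38;python3 - <<'E'
from h import *
im=snapshot("scene")[:,:,::-1]; cv2.imwrite("pics/s9.png",cv2.resize(im[110:220,100:220],None,fx=5,fy=5,interpolation=cv2.INTER_CUBIC))
E
```

```text
t 23.07 pos [ 0.514  -0.2909  0.0669] jawang -38.0 tilt [-0.015 -0.01  -1.   ] F [-0.  -0.1 -2.5] open 0.208 q [ 0.35  0.88  0.14  1.79 -0.2   0.5  -0.05]
delta cm [-0.01 -0.08 -0.03] yaw 0.0 dist 0.1 world step xyz [-0.01 -0.01 -1.  ] [ 0.79 -0.62 -0.01] [-0.62 -0.79  0.02]
```

View pics/s9.png

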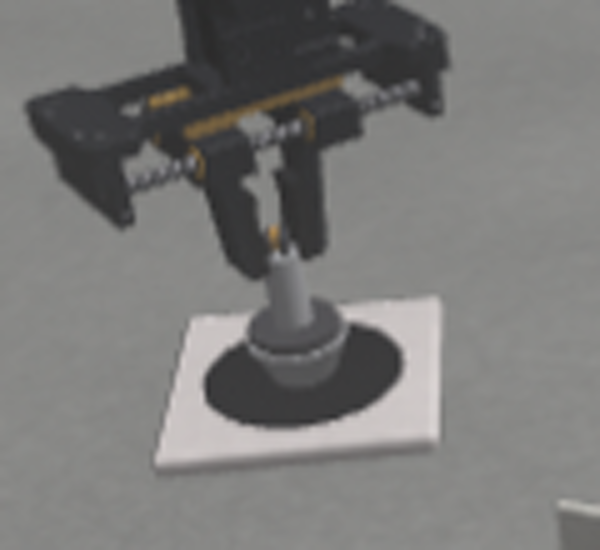

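Emit:
apply_moves(delta_pos=[[0.05,0,0],[0.1,0,0],[0.15,0,0],[0.15,0,0]], yaw=[0,0,0,0], gripper=[0,0,0,0])

```text
clock: 23.45
tool_pos: [0.5143, -0.2913, 0.0666]
eef_rot: [-0.629, -0.309, 0.642, -0.311]
contact_force: [-1.5, 1.9, 7.9]
opening: 0.21
```

Emit:
apply_moves(delta_pos=[[0,0,0],[0,0,0],[0,0,0],[0,0,0],[0,0,0],[0,0,0],[0,0,0]], yaw=[0,0,0,0,0,0,0], gripper=[23,26,30,45,60,70,70])

```text
clock: 24.03
tool_pos: [0.5143, -0.2912, 0.0665]
eef_rot: [-0.629, -0.309, 0.642, -0.311]
contact_force: [-0.3, -0.3, -0.5]
opening: 0.581
```

Emit:
apply_moves(delta_pos=[[-0.5,0,0],[-2,0,0],[-4,0,0],[-7,0,0],[-10,0,0],[-13,0,0],[-15,0,0]], yaw=[0,0,0,0,0,0,0], gripper=[70,70,70,70,70,80,100])

```text
clock: 24.62
tool_pos: [0.5172, -0.2903, 0.2197]
eef_rot: [-0.63, -0.308, 0.641, -0.312]
contact_force: [-0.5, -0.2, 0.1]
opening: 0.826
```

```bash
python3 g.py .4783 .2414 .23 2.6;python3 - <<'E'
from h import *
im=snapshot("scene")[:,:,::-1]; cv2.imwrite("pics/s10.png",cv2.resize(im[110:220,100:220],None,fx=5,fy=5,interpolation=cv2.INTER_CUBIC))
def pr(P): return ((proj("scene",P)-[100,110]+.5)*5).round(0).tolist()
print("axis 0,26,81",pr([[.5136,-.2901,.018+h] for h in (0,.026,.081)]))
print("flange",pr([[.5136+.024*np.cos(t),-.2901+.024*np.sin(t),.044] for t in np.arange(4)*np.pi/2]))
E
```

```text
t 24.62 pos [ 0.5172 -0.2903  0.2197] jawang -38.0 tilt [-0.011 -0.012 -1.   ] F [-0.5 -0.2  0.1] open 0.826 q [ 0.3   0.66  0.21  1.68 -0.16  0.82 -0.08]
delta cm [ -1.63 -35.8  -39.48] yaw -0.709 dist 53.3 world step xyz [-0.01 -0.01 -1.  ] [ 0.79 -0.62 -0.  ] [-0.62 -0.79  0.02]
axis 0,26,81 [[300.0, 367.0], [292.0, 324.0], [273.0, 230.0]]
flange [[272.0, 349.0], [335.0, 328.0], [310.0, 301.0], [248.0, 320.0]]
```

View pics/s10.png

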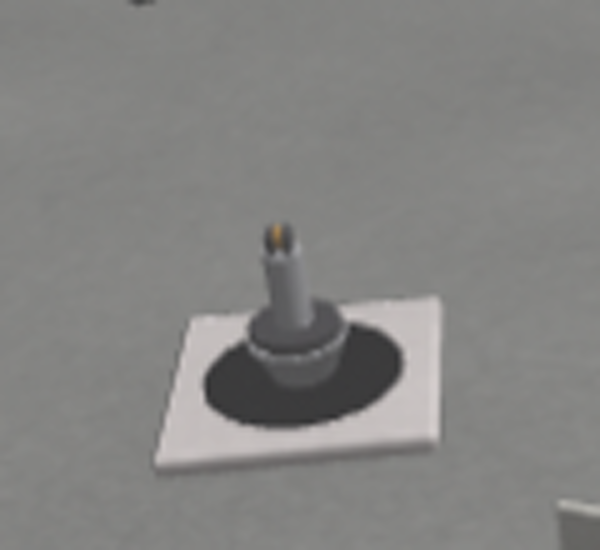

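The holder is seated: its flange is just above the cup rim, centred at crop (298,326), and the post is upright. Next I'll fetch the bottle.

Emit:
apply_moves(delta_pos=[[0,-2.4,-2.6],[-0.2,-4.8,-5.3],[-0.4,-7.2,-8],[-0.5,-9.6,-10.6],[-0.7,-12,-13.2],[-0.8,-14.4,-15.9],[-0.9,-16.8,-18.5],[-1,-19.2,-21.2],[-1.1,-21.6,-23.8],[-1.2,-24,-26.4]], yaw=[-0.05,-0.1,-0.15,-0.2,-0.25,-0.3,-0.35,-0.4,-0.45,-0.5], gripper=[100,100,100,100,100,100,100,100,100,100])

```text
clock: 25.5
tool_pos: [0.4921, 0.0662, 0.2301]
eef_rot: [-0.534, -0.455, 0.543, -0.461]
contact_force: [0.6, -0.4, 0.5]
opening: 1.001
```

```bash
python3 g.py .4783 .2414 .21 2.6
```

```text
t 25.5 pos [0.4921 0.0662 0.2301] jawang -9.2 tilt [-0.005 -0.015 -1.   ] F [ 0.6 -0.4  0.5] open 1.001 q [-0.31  0.52  0.12  1.94 -0.07  0.69 -0.32]
delta cm [  1.75  -4.16 -17.1 ] yaw -0.206 dist 17.7 world step xyz [-0.01 -0.01 -1.  ] [ 0.99 -0.16 -0.  ] [-0.16 -0.99  0.02]
```

Emit:
apply_moves(delta_pos=[[0,-0.8,-3.5],[0.3,-1.7,-7],[0.6,-2.5,-10.5],[1,-3.4,-14],[1.5,-4,-16.5],[1.75,-4.16,-17.1],[1.75,-4.16,-17.1],[1.75,-4.16,-17.1]], yaw=[-0.04,-0.08,-0.12,-0.16,-0.2,-0.206,-0.206,-0.206], gripper=[100,100,100,100,100,100,100,100])

```text
clock: 26.17
tool_pos: [0.4784, 0.24, 0.21]
eef_rot: [0.483, 0.508, -0.494, 0.513]
contact_force: [-0.2, -0.4, 0.5]
opening: 1.002
```

```bash
python3 g.py .4783 .2414 .1104 2.6
python3 - <<'E'
from h import *
im=snapshot("scene"); r=silhouettes("bottle_mid","scene")[0]; print(r["score"],r["bbox"])
cv2.imwrite("pics/s11.png",cv2.resize(im[60:240,220:480,::-1],None,fx=3,fy=3,interpolation=cv2.INTER_CUBIC))
def pr(P): return ((proj("scene",P)-[220,60]+.5)*3).round(0).tolist()
for c,z,rr in(((.4783,.2414),.128,.018),((.4783,.2414),.003,.024),((.474,.3414),.118,.024)):
    print(c,z,pr([[c[0]+rr*np.cos(t),c[1]+rr*np.sin(t),z] for t in np.arange(4)*np.pi/2]))
E
```

```text
t 26.17 pos [0.4784 0.24   0.21  ] jawang 2.5 tilt [-0.005 -0.016 -1.   ] F [-0.2 -0.4  0.5] open 1.002 q [-0.6   0.6   0.07  1.85 -0.05  0.71 -0.46]
delta cm [ 9.95  0.06 -0.29] yaw -0.002 dist 10.0 world step xyz [-0.01 -0.02 -1.  ] [ 1.    0.04 -0.01] [ 0.04 -1.    0.02]
0.88 [359.1, 145.5, 28.5, 55.1]
(0.4783, 0.2414) 0.128 [[475.0, 295.0], [497.0, 286.0], [471.0, 273.0], [448.0, 282.0]]
(0.4783, 0.2414) 0.003 [[449.0, 435.0], [477.0, 421.0], [445.0, 402.0], [417.0, 416.0]]
(0.474, 0.3414) 0.118 [[613.0, 319.0], [640.0, 305.0], [601.0, 288.0], [574.0, 300.0]]
```

View pics/s11.png

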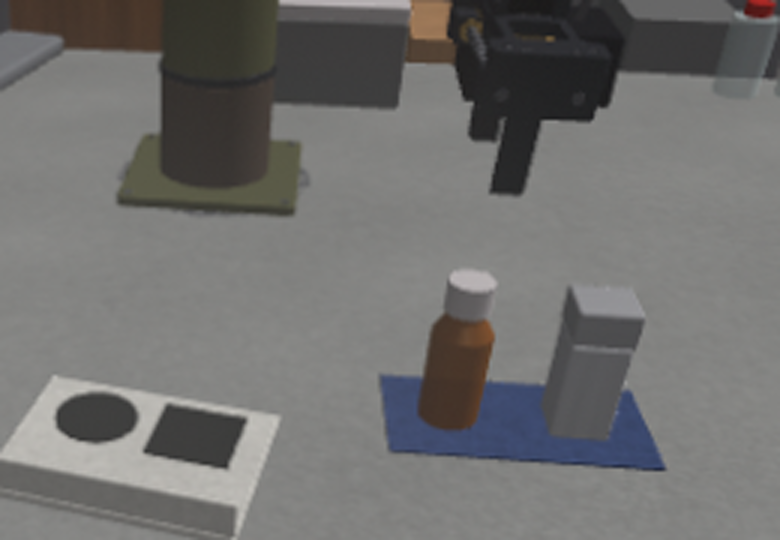

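The bottle is where I left it, with its cap at (471,282), matching the projection.

Emit:
apply_moves(delta_pos=[[1,0,-0.2],[3.5,0,-0.3],[6.5,0,-0.3],[8.7,0,-0.3],[9.7,0,-0.3],[9.95,0,-0.3],[9.95,0,-0.3],[9.95,0,-0.3]], yaw=[0,0,0,0,0,0,0,0], gripper=[100,100,100,100,100,100,100,100])

```text
clock: 26.93
tool_pos: [0.4792, 0.2402, 0.1117]
eef_rot: [0.485, 0.507, -0.495, 0.513]
contact_force: [-0.1, -0.4, 0.5]
opening: 1.001
```

Emit:
apply_moves(delta_pos=[[0,0,0],[0,0,0],[0,0,0],[0,0,0],[0,0,0],[0,0,0],[0,0,0],[0,0,0],[0,0,0]], yaw=[0,0,0,0,0,0,0,0,0], gripper=[0,0,0,0,0,0,0,0,0], force=30)

```text
clock: 27.68
tool_pos: [0.479, 0.2402, 0.1116]
eef_rot: [0.485, 0.507, -0.495, 0.513]
contact_force: [0.4, 0.9, 0.9]
opening: 0.374
```

Emit:
apply_moves(delta_pos=[[-0.5,0,0],[-2,0,0],[-4,0,0],[-6.5,0,0],[-9,0,0],[-11.5,0,0],[-13.2,0,0],[-14,0,0],[-14,0,0]], yaw=[0,0,0,0,0,0,0,0,0], gripper=[0,0,0,0,0,0,0,0,0])

```text
clock: 28.43
tool_pos: [0.4803, 0.2428, 0.2533]
eef_rot: [0.486, 0.507, -0.494, 0.513]
contact_force: [0.7, -0.3, -2.3]
opening: 0.379
```

```bash
python3 g.py .5355 -.0424 .25 -8.4
```

```text
t 28.43 pos [0.4803 0.2428 0.2533] jawang 2.3 tilt [-0.001 -0.014 -1.   ] F [ 0.7 -0.3 -2.3] open 0.379 q [-0.61  0.54  0.08  1.8  -0.04  0.81 -0.47]
delta cm [ 0.72  4.36 28.72] yaw 0.187 dist 29.1 world step xyz [-0.   -0.01 -1.  ] [ 1.    0.04 -0.  ] [ 0.04 -1.    0.01]
```

Emit:
apply_moves(delta_pos=[[0,0.2,1.5],[0,0.7,4.5],[0,1.3,8.2],[0.1,1.8,12],[0.2,2.4,15.7],[0.3,3,19.5],[0.4,3.6,23.2],[0.5,4.1,26.5],[0.6,4.4,28.4],[0.6,4.4,28.8]], yaw=[0.01,0.03,0.05,0.07,0.1,0.12,0.14,0.16,0.187,0.187], gripper=[0,0,0,0,0,0,0,0,0,0])

```text
clock: 29.27
tool_pos: [0.5346, -0.0504, 0.2496]
eef_rot: [-0.532, -0.455, 0.543, -0.463]
contact_force: [-0.0, -0.8, -2.2]
opening: 0.38
```

```bash
python3 g.py .5355 -.0436 .135 -8.4
```

```text
t 29.27 pos [ 0.5346 -0.0504  0.2496] jawang -9.0 tilt [-0.004 -0.018 -1.   ] F [-0.  -0.8 -2.2] open 0.38 q [-0.08  0.54  0.12  1.81 -0.06  0.79 -0.09]
delta cm [ 1.145e+01 -1.000e-02 -9.000e-01] yaw -0.01 dist 11.5 world step xyz [-0.   -0.02 -1.  ] [ 0.99 -0.16 -0.  ] [-0.16 -0.99  0.02]
```

Emit:
apply_moves(delta_pos=[[1,0,-0.5],[3,0,-0.9],[5.5,0,-0.9],[8,0,-0.9],[10,0,-0.9],[11.2,0,-0.9],[11.4,0,-0.9],[11.4,0,-0.9],[11.4,0,-0.9]], yaw=[-0.01,-0.01,-0.01,-0.01,-0.01,-0.01,-0.01,-0.01,-0.01], gripper=[0,0,0,0,0,0,0,0,0])

```text
clock: 30.02
tool_pos: [0.5355, -0.0435, 0.1356]
eef_rot: [-0.53, -0.458, 0.54, -0.466]
contact_force: [0.6, -0.1, -1.9]
opening: 0.377
```

```bash
python3 g.py .5355 -.0436 .1196 -8.4
python3 - <<'E'
from h import *
im=snapshot("scene")
cv2.imwrite("pics/s12.png",cv2.resize(im[110:230,190:340,::-1],None,fx=5,fy=5,interpolation=cv2.INTER_CUBIC))
def pr(P): return ((proj("scene",P)-[190,110]+.5)*5).round(0).tolist()
c=(.5355,-.0424)
for z,rr in((.011,.034),(.011,.024),(.0264,.024)):
    print(c,z,pr([[c[0]+rr*np.cos(t),c[1]+rr*np.sin(t),z] for t in np.arange(4)*np.pi/2]))
E
```

```text
t 30.02 pos [ 0.5355 -0.0435  0.1356] jawang -8.4 tilt [-0.004 -0.018 -1.   ] F [ 0.6 -0.1 -1.9] open 0.377 q [-0.07  0.71  0.09  1.92 -0.08  0.51 -0.08]
delta cm [ 1.6   0.   -0.02] yaw 0.0 dist 1.6 world step xyz [-0.   -0.02 -1.  ] [ 0.99 -0.15 -0.  ] [-0.15 -0.99  0.02]
(0.5355, -0.0424) 0.011 [[294.0, 487.0], [376.0, 453.0], [321.0, 408.0], [240.0, 440.0]]
(0.5355, -0.0424) 0.011 [[298.0, 475.0], [356.0, 451.0], [317.0, 419.0], [260.0, 442.0]]
(0.5355, -0.0424) 0.0264 [[297.0, 449.0], [356.0, 425.0], [316.0, 393.0], [259.0, 416.0]]
```

View pics/s12.png

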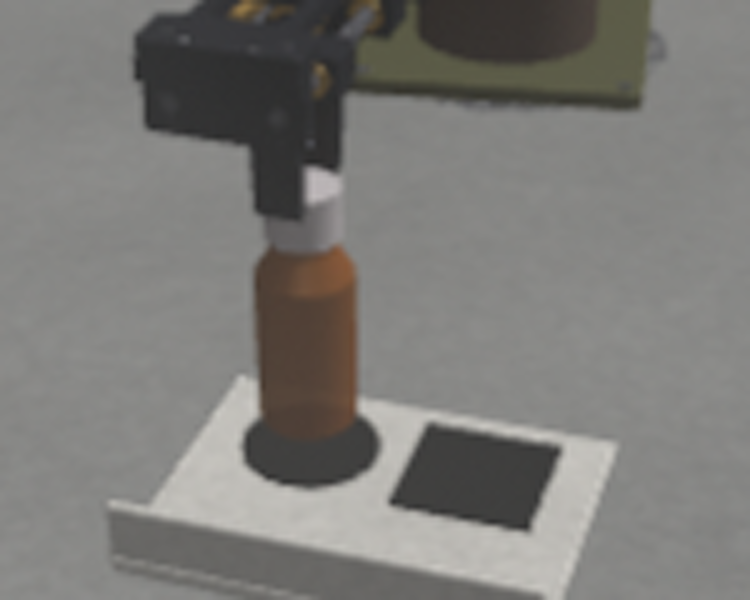

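The bottle is over the round pad: its base is at crop x 308 and the pad centre at 312. I'll shift 1 mm and lower it.

Emit:
apply_moves(delta_pos=[[0.3,0,-0.1],[0.7,0,-0.1],[1,0,-0.1],[1.3,0,-0.1],[1.45,0,-0.1],[1.55,0,-0.1],[1.6,0,-0.1],[1.65,0,-0.1],[1.65,0,-0.1]], yaw=[0,0,0,0,0,0,0,0,0], gripper=[0,0,0,0,0,0,0,0,0])

```text
clock: 30.82
tool_pos: [0.536, -0.0429, 0.1197]
eef_rot: [-0.53, -0.458, 0.54, -0.466]
contact_force: [-0.1, 0.8, -2.0]
opening: 0.378
```

```bash
python3 g.py .5355 -.0428 .1196 -8.4
```

```text
t 30.82 pos [ 0.536  -0.0429  0.1197] jawang -8.4 tilt [-0.003 -0.018 -1.   ] F [-0.1  0.8 -2. ] open 0.378 q [-0.07  0.74  0.08  1.93 -0.08  0.48 -0.08]
delta cm [ 0.01 -0.05 -0.  ] yaw -0.0 dist 0.1 world step xyz [-0.   -0.02 -1.  ] [ 0.99 -0.15 -0.  ] [-0.15 -0.99  0.02]
```

Emit:
apply_moves(delta_pos=[[0.05,0,0],[0.1,0,0],[0.12,0,0],[0.12,0,0]], yaw=[0,0,0,0], gripper=[0,0,0,0])

```text
clock: 31.15
tool_pos: [0.5362, -0.043, 0.1195]
eef_rot: [-0.531, -0.458, 0.54, -0.466]
contact_force: [-2.0, -0.2, 7.7]
opening: 0.378
```

Emit:
apply_moves(delta_pos=[[0,0,0],[0,0,0],[0,0,0],[0,0,0],[0,0,0],[0,0,0]], yaw=[0,0,0,0,0,0], gripper=[40,44,55,75,100,100])

```text
clock: 31.65
tool_pos: [0.5363, -0.043, 0.1194]
eef_rot: [-0.531, -0.458, 0.54, -0.466]
contact_force: [-0.3, 0.0, -0.1]
opening: 0.718
```

Emit:
apply_moves(delta_pos=[[-0.5,0,0],[-2,0,0],[-5,0,0],[-8,0,0],[-11,0,0]], yaw=[0,0,0,0,0], gripper=[100,100,100,100,100])

```text
clock: 32.07
tool_pos: [0.5361, -0.041, 0.2307]
eef_rot: [-0.53, -0.458, 0.54, -0.466]
contact_force: [0.8, 0.0, 0.1]
opening: 0.999
```

```bash
python3 g.py .474 .3414 .2 2.1
```

```text
t 32.07 pos [ 0.5361 -0.041   0.2307] jawang -8.4 tilt [-0.003 -0.018 -1.   ] F [0.8 0.  0.1] open 0.999 q [-0.09  0.57  0.12  1.83 -0.07  0.75 -0.09]
delta cm [  2.4  -11.74 -36.97] yaw -0.184 dist 38.9 world step xyz [-0.   -0.02 -1.  ] [ 0.99 -0.15  0.  ] [-0.15 -0.99  0.02]
```

Emit:
apply_moves(delta_pos=[[0,-1.1,-3.4],[0,-2.2,-6.8],[0,-3.3,-10.2],[0,-4.4,-13.7],[0,-5.5,-17.2],[0.1,-6.6,-20.7],[0.2,-7.7,-24.2],[0.3,-8.8,-27.6],[0.4,-9.9,-31],[0.6,-10.9,-34.3]], yaw=[-0.02,-0.04,-0.06,-0.08,-0.1,-0.12,-0.14,-0.16,-0.17,-0.184], gripper=[100,100,100,100,100,100,100,100,100,100])

```text
clock: 32.9
tool_pos: [0.4778, 0.3161, 0.2189]
eef_rot: [0.485, 0.506, -0.495, 0.513]
contact_force: [1.2, 0.6, 0.2]
opening: 1.002
```

```bash
python3 g.py .474 .3414 .18 2.1
```

```text
t 32.9 pos [0.4778 0.3161 0.2189] jawang 2.2 tilt [-0.002 -0.018 -1.   ] F [1.2 0.6 0.2] open 1.002 q [-0.73  0.63  0.11  1.73 -0.07  0.79 -0.56]
delta cm [ 3.85 -0.27 -2.61] yaw 0.002 dist 4.7 world step xyz [-0.   -0.02 -1.  ] [ 1.    0.04 -0.  ] [ 0.04 -1.    0.02]
```

Emit:
apply_moves(delta_pos=[[1,-0.2,-1.5],[2,-0.27,-2.6],[3.3,-0.27,-2.6],[3.8,-0.27,-2.6],[3.8,-0.27,-2.6]], yaw=[0,0,0,0,0], gripper=[100,100,100,100,100])

```text
clock: 33.32
tool_pos: [0.4735, 0.3392, 0.1791]
eef_rot: [0.484, 0.505, -0.497, 0.513]
contact_force: [-0.1, -1.1, 0.1]
opening: 0.997
```

```bash
python3 g.py .474 .3414 .1 2.1;python3 - <<'E'
from h import *
im=snapshot("scene")
cv2.imwrite("pics/s13.png",cv2.resize(im[80:230,220:480,::-1],None,fx=3,fy=3,interpolation=cv2.INTER_CUBIC))
E
```

```text
t 33.32 pos [0.4735 0.3392 0.1791] jawang 2.1 tilt [-0.005 -0.021 -1.   ] F [-0.1 -1.1  0.1] open 0.997 q [-0.77  0.7   0.1   1.74 -0.08  0.72 -0.59]
delta cm [ 7.9   0.1  -0.38] yaw -0.0 dist 7.9 world step xyz [-0.   -0.02 -1.  ] [ 1.    0.04 -0.01] [ 0.04 -1.    0.02]
```

View pics/s13.png

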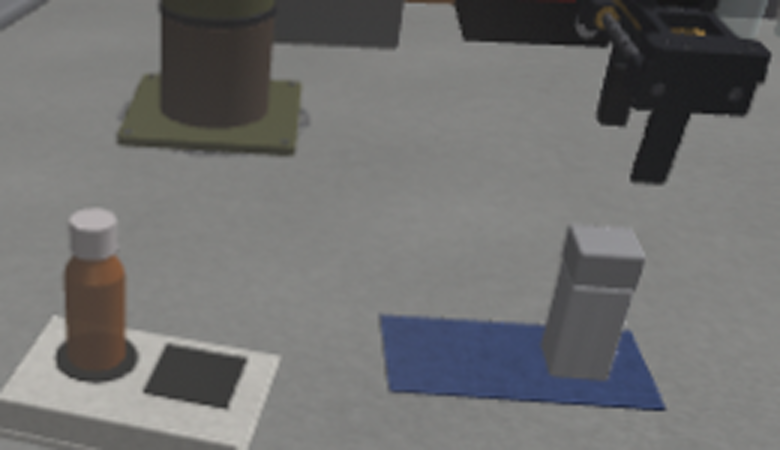

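The bottle stands in the middle of the round pad, and the tin is where I left it. Now grasping the tin.

Emit:
apply_moves(delta_pos=[[1,0.1,-0.3],[3.5,0.1,-0.38],[6,0.1,-0.38],[7.5,0.1,-0.38],[7.9,0.1,-0.38],[7.9,0.1,-0.38],[7.9,0.1,-0.38]], yaw=[0,0,0,0,0,0,0], gripper=[100,100,100,100,100,100,100])

```text
clock: 33.95
tool_pos: [0.4756, 0.3417, 0.1016]
eef_rot: [0.486, 0.505, -0.497, 0.513]
contact_force: [0.7, 0.1, 0.8]
opening: 1.0
```

Emit:
apply_moves(delta_pos=[[0,0,0],[0,0,0],[0,0,0],[0,0,0],[0,0,0],[0,0,0],[0,0,0],[0,0,0]], yaw=[0,0,0,0,0,0,0,0], gripper=[0,0,0,0,0,0,0,0], force=30)

```text
clock: 34.62
tool_pos: [0.4754, 0.3417, 0.1017]
eef_rot: [0.486, 0.505, -0.497, 0.513]
contact_force: [0.4, 0.2, 1.4]
opening: 0.542
```

Emit:
apply_moves(delta_pos=[[-0.5,0,0],[-2,0,0],[-4,0,0],[-6.5,0,0],[-9,0,0],[-11.5,0,0],[-13.2,0,0],[-14,0,0],[-14,0,0]], yaw=[0,0,0,0,0,0,0,0,0], gripper=[0,0,0,0,0,0,0,0,0])

```text
clock: 35.37
tool_pos: [0.4766, 0.345, 0.2434]
eef_rot: [0.487, 0.504, -0.495, 0.513]
contact_force: [0.1, -0.0, -1.4]
opening: 0.539
```

```bash
python3 g.py .5474 .0407 .25 -8.4
```

```text
t 35.37 pos [0.4766 0.345  0.2434] jawang 2.0 tilt [ 0.    -0.017 -1.   ] F [ 0.1 -0.  -1.4] open 0.539 q [-0.78  0.62  0.12  1.66 -0.07  0.87 -0.6 ]
delta cm [-0.15  6.   30.66] yaw 0.182 dist 31.2 world step xyz [ 0.   -0.02 -1.  ] [ 1.    0.04 -0.  ] [ 0.04 -1.    0.02]
```

Emit:
apply_moves(delta_pos=[[0,0.3,1.5],[0,0.9,4.5],[0,1.6,8.2],[0,2.4,12],[0,3.1,15.8],[-0.1,3.9,19.6],[-0.1,4.6,23.5],[-0.1,5.3,27],[-0.1,5.9,29.5],[-0.1,6,30.2]], yaw=[0.01,0.03,0.05,0.07,0.09,0.12,0.14,0.16,0.182,0.182], gripper=[0,0,0,0,0,0,0,0,0,0])

```text
clock: 36.2
tool_pos: [0.5468, 0.0369, 0.2483]
eef_rot: [-0.532, -0.454, 0.543, -0.465]
contact_force: [0.2, 0.7, -2.0]
opening: 0.532
```

```bash
python3 g.py .5474 .0407 .125 -8.4
```

```text
t 36.2 pos [0.5468 0.0369 0.2483] jawang -9.0 tilt [-0.002 -0.022 -1.   ] F [ 0.2  0.7 -2. ] open 0.532 q [-0.26  0.56  0.15  1.78 -0.08  0.81 -0.23]
delta cm [12.31 -0.02 -0.66] yaw -0.011 dist 12.3 world step xyz [-0.   -0.02 -1.  ] [ 0.99 -0.16  0.  ] [-0.16 -0.99  0.02]
```

Emit:
apply_moves(delta_pos=[[1,0,-0.5],[3,0,-0.66],[5.5,0,-0.66],[8,0,-0.66],[10.5,0,-0.66],[12,0,-0.66],[12.3,0,-0.66],[12.3,0,-0.66],[12.3,0,-0.66]], yaw=[-0.011,-0.011,-0.011,-0.011,-0.011,-0.011,-0.011,-0.011,-0.011], gripper=[0,0,0,0,0,0,0,0,0])

```text
clock: 36.95
tool_pos: [0.5474, 0.0415, 0.125]
eef_rot: [-0.529, -0.457, 0.541, -0.468]
contact_force: [0.1, -0.6, -2.3]
opening: 0.536
```

```bash
python3 g.py .5474 .0407 .1097 -8.4
python3 - <<'E'
from h import *
im=snapshot("scene")
cv2.imwrite("pics/s14.png",cv2.resize(im[110:230,190:340,::-1],None,fx=5,fy=5,interpolation=cv2.INTER_CUBIC))
def pr(P): return ((proj("scene",P)-[190,110]+.5)*5).round(0).tolist()
c=np.array((.5474,.0407)); a=np.radians(-8.4); Q=R.from_euler('z',a).as_matrix()[:2,:2]
z0=get_state()["tool_pos"][2]-.0987
for z,rr in((.011,.034),(.011,.023),(z0,.023)):
    print(z,pr([np.r_[c+Q@np.array(v)*rr,z] for v in((1,1),(1,-1),(-1,-1),(-1,1))]))
E
```

```text
t 36.95 pos [0.5474 0.0415 0.125 ] jawang -8.3 tilt [-0.002 -0.022 -1.   ] F [ 0.1 -0.6 -2.3] open 0.536 q [-0.24  0.74  0.11  1.89 -0.1   0.52 -0.21]
delta cm [1.54 0.01 0.05] yaw 0.002 dist 1.5 world step xyz [-0.   -0.02 -1.  ] [ 0.99 -0.14  0.  ] [-0.14 -0.99  0.02]
0.011 [[526.0, 532.0], [384.0, 505.0], [425.0, 426.0], [560.0, 450.0]]
0.011 [[509.0, 514.0], [414.0, 495.0], [441.0, 442.0], [532.0, 459.0]]
0.026953849577578168 [[510.0, 486.0], [414.0, 468.0], [441.0, 415.0], [534.0, 431.0]]
```

View pics/s14.png

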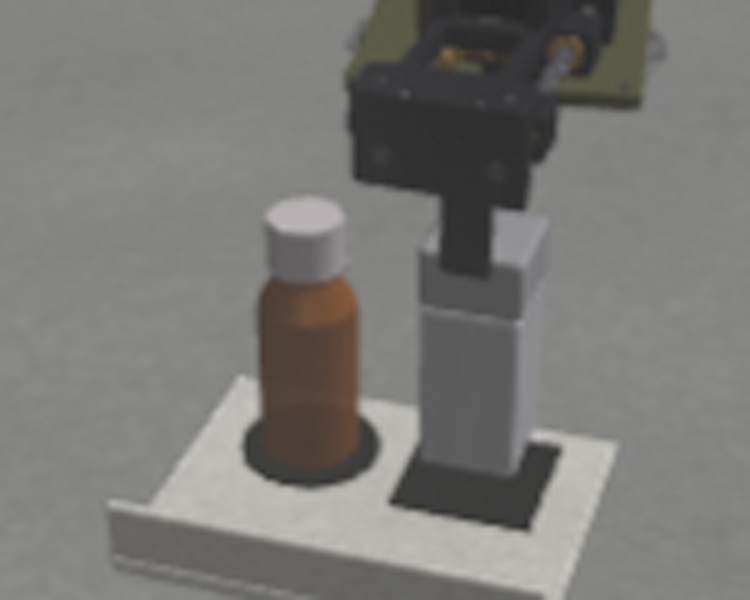

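Emit:
apply_moves(delta_pos=[[0.3,0,0.05],[0.6,0,0.05],[0.9,0,0.05],[1.1,0,0.05],[1.25,0,0.05],[1.35,0,0.05],[1.45,0,0.05],[1.5,0,0.05],[1.5,0,0.05]], yaw=[0,0,0,0,0,0,0,0,0], gripper=[0,0,0,0,0,0,0,0,0])

```text
clock: 37.75
tool_pos: [0.5478, 0.0405, 0.1105]
eef_rot: [-0.53, -0.457, 0.54, -0.468]
contact_force: [-0.5, 0.0, -2.4]
opening: 0.535
```

```bash
python3 g.py .5474 .0407 .1097 -8.4
python3 - <<'E'
from h import *
im=snapshot("scene")
cv2.imwrite("pics/s15.png",cv2.resize(im[110:230,190:340,::-1],None,fx=5,fy=5,interpolation=cv2.INTER_CUBIC))
def pr(P): return ((proj("scene",P)-[190,110]+.5)*5).round(0).tolist()
c=np.array((.5474,.0407)); a=np.radians(-8.4); Q=R.from_euler('z',a).as_matrix()[:2,:2]
z0=get_state()["tool_pos"][2]-.0987
for z,rr in((z0,.023),(z0+.115,.024)):
    print(z,pr([np.r_[c+Q@np.array(v)*rr,z] for v in((1,1),(1,-1),(-1,-1),(-1,1))]))
E
```

```text
t 37.75 pos [0.5478 0.0405 0.1105] jawang -8.3 tilt [-0.001 -0.022 -1.   ] F [-0.5  0.  -2.4] open 0.535 q [-0.23  0.77  0.1   1.9  -0.1   0.48 -0.21]
delta cm [ 0.08 -0.04 -0.02] yaw 0.001 dist 0.1 world step xyz [-0.   -0.02 -1.  ] [ 0.99 -0.15  0.  ] [-0.15 -0.99  0.02]
0.011922780911031675 [[509.0, 512.0], [414.0, 494.0], [441.0, 440.0], [532.0, 457.0]]
0.12692278091103168 [[521.0, 300.0], [414.0, 283.0], [444.0, 232.0], [547.0, 247.0]]
```

View pics/s15.png

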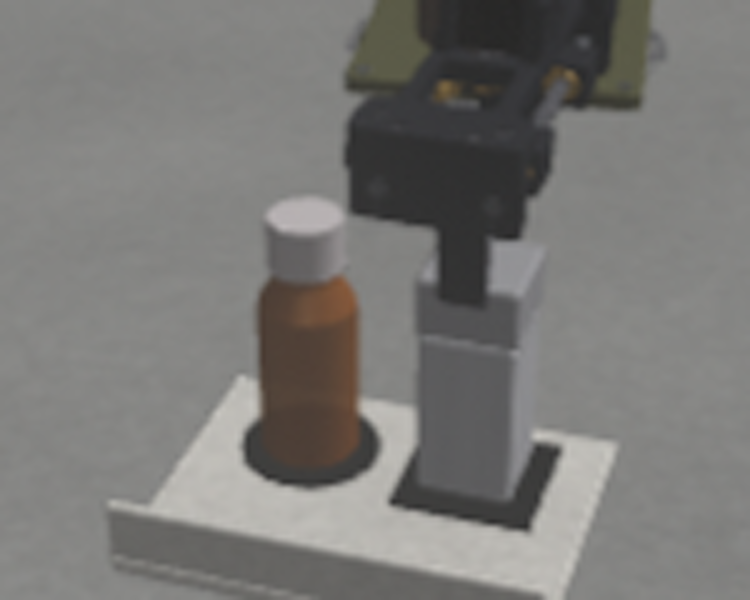

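Emit:
apply_moves(delta_pos=[[0.05,0,0],[0.1,0,0],[0.15,0,0],[0.15,0,0]], yaw=[0,0,0,0], gripper=[0,0,0,0])

```text
clock: 38.13
tool_pos: [0.5479, 0.0404, 0.1096]
eef_rot: [-0.53, -0.457, 0.54, -0.468]
contact_force: [-1.4, -0.1, 2.4]
opening: 0.542
```

Emit:
apply_moves(delta_pos=[[0.02,0,0],[0.02,0,0],[0.02,0,0],[0.02,0,0],[0.02,0,0],[0.02,0,0]], yaw=[0,0,0,0,0,0], gripper=[57,62,70,85,100,100])

```text
clock: 38.63
tool_pos: [0.548, 0.0404, 0.1093]
eef_rot: [-0.53, -0.457, 0.54, -0.468]
contact_force: [0.4, 0.9, 0.9]
opening: 0.903
```

Emit:
apply_moves(delta_pos=[[-1,0,0],[-3,0,0],[-6,0,0],[-9,0,0],[-12,0,0],[-13,-4,0],[-13,-8,0],[-13,-12,0],[-13,-14,0],[-13,-14,0]], yaw=[0,0,0,0,0,0,0,0,0,0], gripper=[100,100,100,100,100,100,100,100,100,100])

```text
clock: 39.47
tool_pos: [0.4039, 0.0637, 0.2395]
eef_rot: [-0.528, -0.458, 0.541, -0.467]
contact_force: [0.1, 0.5, -0.2]
opening: 1.0
```

```bash
python3 g.py .5474 .0407 .1097 -8.4
python3 - <<'E'
from h import *
im=snapshot("scene")
cv2.imwrite("pics/s16.png",cv2.resize(im[110:230,190:340,::-1],None,fx=5,fy=5,interpolation=cv2.INTER_CUBIC))
im=snapshot("top")
cv2.imwrite("pics/t16.png",cv2.resize(im[150:320,200:420,::-1],None,fx=3.5,fy=3.5,interpolation=cv2.INTER_CUBIC))
E
```

```text
t 39.47 pos [0.4039 0.0637 0.2395] jawang -8.2 tilt [-0.005 -0.022 -1.   ] F [ 0.1  0.5 -0.2] open 1.0 q [-0.39  0.4   0.15  2.16 -0.07  0.59 -0.33]
delta cm [12.95 14.56 -0.06] yaw 0.003 dist 19.5 world step xyz [-0.01 -0.02 -1.  ] [ 0.99 -0.14 -0.  ] [-0.14 -0.99  0.02]
```

View pics/s16.png

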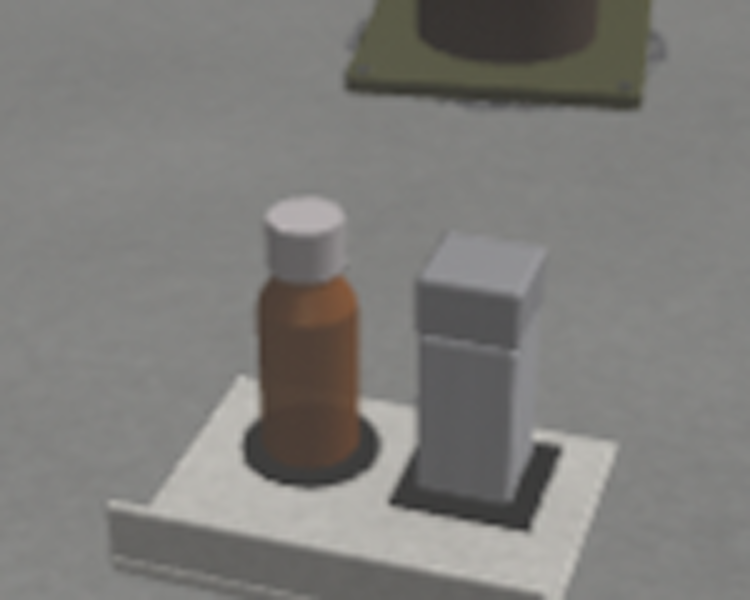

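View pics/t16.png

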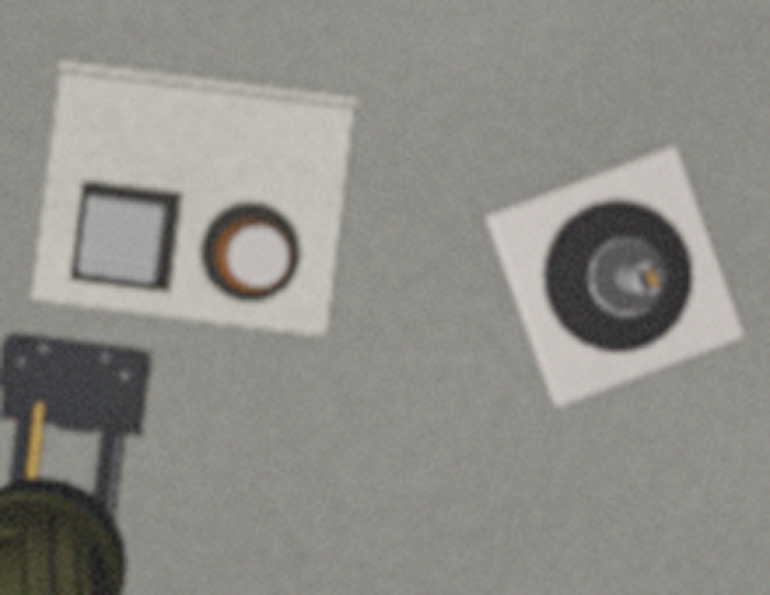

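Run:
```python
from h import *
im=np.mean([snapshot("top").astype(float) for _ in range(4)],0).astype(np.uint8)
c=im[195:240,215:290,::-1]
cv2.imwrite("pics/t17.png",cv2.resize(c,None,fx=10,fy=10,interpolation=cv2.INTER_CUBIC))
def pr(P): return ((proj("top",P)-[215,195]+.5)*10).round(0).tolist()
Q=R.from_euler('z',np.radians(-8.4)).as_matrix()[:2,:2]
print("lid at pad centre",pr([np.r_[np.array((.5474,.0407))+Q@np.array(v)*.024,.126] for v in((1,1),(1,-1),(-1,-1),(-1,1))]))
print("pad",pr([np.r_[np.array((.5474,.0407))+Q@np.array(v)*.034,.011] for v in((1,1),(1,-1),(-1,-1),(-1,1))]))
print("cap centre",pr([.5355,-.0424,.136]),"rpad",pr([.5355,-.0424,.011]))
```

```text
lid at pad centre [[94.0, 102.0], [320.0, 131.0], [291.0, 357.0], [65.0, 328.0]]
pad [[87.0, 64.0], [375.0, 101.0], [338.0, 388.0], [50.0, 352.0]]
cap centre [[590.0, 279.0]] rpad [[568.0, 270.0]]
```

View pics/t17.png

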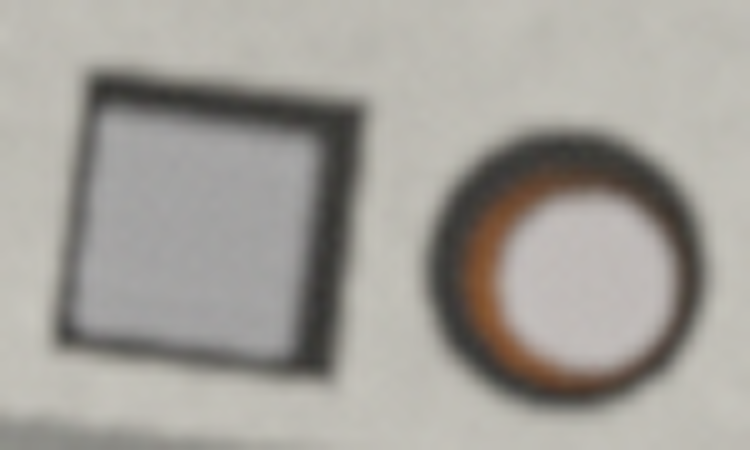

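Run:
```python
from h import *
for n in("scene","top"):
    im=snapshot(n); cv2.imwrite(f"pics/{n}_end.png",cv2.resize(im[:,:,::-1],(768,576)))
for t in("dish","vial","tweezers"):
    print(t,spot_point(t,"top")[:1])
print(get_state()["clock"],get_state()["opening"])
```

```text
dish [{'pixel': [244.2, 124.6], 'score': 0.6}]
vial [{'pixel': [176.8, 122.8], 'score': 0.78}]
tweezers [{'pixel': [340.1, 127.2], 'score': 0.51}]
40.0167 1.0011482886498981
```

View pics/scene_end.png

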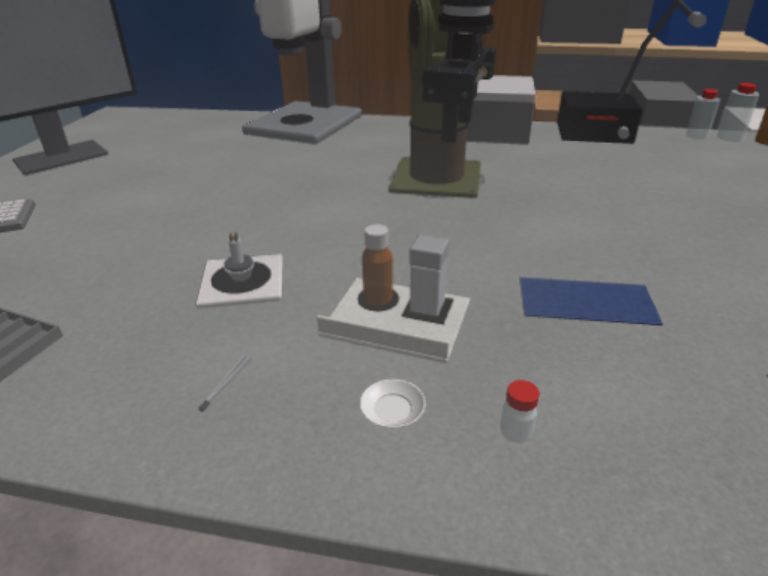

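The final picture shows the holder upright in the cup at (236,258), and the bottle (377,265) and tin (429,275) on their pads. The mat is empty, the dish, vial and tweezers haven't moved, and the gripper is clear.

```bash
python3 -c "
from plant import finish_job
print(finish_job())"
```

```text
the job is handed in; nothing more can be done
None
```

I finished the task in the order asked and handed it in at about 40 s of the 115 s allowed. The tin and then the bottle went upright onto the mat. The holder was then lifted out and lowered into the cup until it bottomed out (about 8 N). After that the bottle went back on the round pad and the tin on the square pad.

**Final checks:**
- **Holder:** it stands upright in the cup with its flange just above the rim, as expected when fully seated.
- **Bottle:** the top view puts it within about 1 mm of its pad centre, standing upright.
- **Tin:** the top view puts it within about 1.5 mm of its pad centre, upright and square to it.
- **Bystanders:** the dish, vial and tweezers look unmoved. The networks place them 1–3 px from where they started, which is within their noise.
- **Robot:** the gripper is open and clear of everything. The highest force I read at the wrist was about 8 N.

**Things that disagreed:**
- **Fingertips:** in the pictures they sit roughly 15–25 mm higher than the stated nose length. All the grips held anyway.
- **Tool tilt:** the tool built up about 1° of tilt over the run, and I did not fully correct it. I saw no lean in anything it placed.
- **Tin in the scene view:** one look at its base suggested it stood up to 4 mm too near the robot. The top view after release did not bear that out.

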